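# Stack two sample discs on the counter stand and lower its cover

### The job

Take the two grinding discs from the sloping rack and stack them on the round plate of the display stand: first the wide one, flat and centred on the plate, then the narrow one flat and centred on top of it, each set down gently. Then fold the stand's stiff cover forward from upright until it slopes over the stack at 50 degrees from level, and leave it there. Leave the carton, the tin and the wrench where they are.

Things in the scene. Friction and masses are not known exactly. Their poses are not given: they have to be found in the camera images.
- wide_disc_center (a point): Wide grinding disc, grey stone, 64 mm diameter, 16 mm thick, 0.14 kg (may vary by a third). Point at its centre, half-way through its thickness; z is the disc's axis, pointing out of its exposed face. At the start it lies on a rib of the sloping rack, so z leans 28 degrees from vertical, towards the robot's side of the rack.
- narrow_disc_center (a point): Narrow grinding disc of the same grey stone, 50 mm diameter, 16 mm thick, 0.09 kg (may vary by a third). Point at its centre, half-way through; z is its axis, pointing out of its exposed face. Starts beside the wide disc in the same rack, centres 116 mm apart; which of the two is on the left varies.
- rack: Fixed steel rack, 140 mm deep, 250 mm wide, 180 mm high; origin at the centre of its underside, x to its rear (away from the robot), y to its left. A board slopes up to the rear at 28 degrees. Each disc lies on a plywood rib 30 mm wide and 12 mm high that runs up the slope at y = +58 or -58 mm, so the disc overhangs the rib at both sides (y); its underside centre is at about x = 0, z = 62 mm. A stop across the foot of each rib rises 8 mm above the rib's top.
- rail_mid (a point): Middle of the guard rail of the rack: a fixed bar 250 mm long (y), 25 mm deep (x), 22 mm high, held by a post 25 mm deep and 8 mm wide at each end. It runs over the upper half of the slope, 28 mm behind and 107 mm above the discs' undersides; it blocks a gripper that comes straight down on a disc, but not one tilted square to the slope. Axes as the rack.
- plate_top (a point): Centre of the top face of the round steel plate, 90 mm diameter, 20 mm above the table, fixed on the base (250 mm along x, 200 mm along y, 10 mm high) of the display stand, which is fixed too. x points to the rear of the stand, where the cover's hinge is, y along the hinge, z up.
- cover_hinge (a point): Middle of the hinge line of the cover, 138 mm behind the plate's centre and 24 mm above the table. The hinge line runs along y. Axes turn with the cover: -x points along the panel to its free edge.
- cover_edge (a point): Middle of the free edge of the cover, in the middle of its thickness: a flat aluminium panel 160 mm from hinge line to free edge, 180 mm wide (y), 8 mm thick, 0.22 kg, with nothing on it. Axes turn with the cover: x points from the free edge to the hinge, y along the edge, z is square to the panel.
- cover (a joint): Angle of the cover in rad: 0 lies level, its free edge towards the robot's side over the plate; pi/2 is upright; range 0 to 2.0. It starts near upright. The hinge is stiff (0.4 N m, about 2.5 N at the free edge): it stays where it is left.
- carton: Bystander: plain cardboard carton lying flat, 70 x 240 x 50 mm, origin at the centre of its underside. To be left alone.
- tin: Bystander: steel tin, 70 mm diameter, 100 mm high, origin at the centre of its underside. To be left alone.
- wrench: Bystander: flat steel wrench, about 180 mm long, lying on the table; origin at its underside, about mid-length. To be left alone.
- stand: The fixed display stand that carries the plate and the cover: origin at the centre of its underside, axes as plate_top, whose plate centre is 30 mm in front of it (x = -30 mm).
Mind the look-alikes: they are no part of the job. Leave any orange or purple look-alike of the part that bears wide_disc_center alone.

How it is judged:
By the outcome, as a careful person would: the job done as asked, in the order asked, and still so for the second after the job is handed in, with the robot touching nothing.
It also fails if it takes over 72 s, if anything falls off the work surface, if the arm or the gripper's body presses on something with over 40 N, if the wrist force passes 120 N, or if a joint passes its speed limit or range.

### The arm

A 6-joint arm with a two-finger parallel gripper is mounted at the origin on the work surface. World frame = base frame: x ahead of the robot, y to its left, z up, the work surface at z = 0. Lengths are in m, angles in degrees, forces in N, time in s.
With the tool pointing down it reaches from about 0.4 to 0.825 m from the base axis. Payload 7 kg.
Tool frame: the origin (TCP) lies between the finger pads; the fingertips stand 19 mm ahead of it and the grasp point (between the pads) is the TCP; y points along the fingers, x is the direction in which the jaws open and shut, and the axes are right-handed (so a half turn about y gives the same grasp; the last joint's range is limited). The gripper opens to 88 mm and grips with 3 to 60 N. Pads are 19 mm wide; open, the fingers measure 130 mm over their backs; the gripper's body (78 mm by 193 mm) begins 47 mm behind the grasp point.
Start: joints at [-56.488, 20.546, 0.682, 0, -70.136, -16.507], TCP at [0.197, -0.645, 0.246] pointing down, gripper open.
Joint ranges: [-176.03, 176.03], [-82.01, 121.73], [-58.28, 71.71], [-173.87, 95.51], [-174.79, -0.11], [-173.66, 173.66]. Speed limits (degrees/s): [136.94, 136.94, 172.46, 180, 180, 180].

### API

Orientations are given as [roll, pitch, yaw] about the fixed x, y, z axes, in that order (R = Rz(yaw) Ry(pitch) Rx(roll)).
In Python, from plant import r gives the robot as it stands. The module is installed in compiled form; this text tells all that it offers.
- The arm moves only by the tool jog_arm, never from a script. Its argument "steps" is a list of rows, each a list of 5 numbers: the closure, from 0 (fully open) to 1 (shut), then the shift along the tool's x, y, z in m, then the turn about the tool's y in degrees. In form: [[jaw, x, y, z, turn], ...]. A call has 1 to 12 rows; each row shifts and turns the commanded pose from where the row before left it, along the tool's axes as they then stand; what a row does not reach is not made up. A row lasts 1/12 s, in which the tool goes at most 41.7 mm and 7.16 degrees, less where a joint would pass 70% of its speed; a pose out of reach is approached as far as the arm can. A call with a gripper value outside its range is refused whole. The fingers move at their own pace and stop on an object; "squeeze" is the grip in N (left out, the last holds). Time passes only in rows, so rows that do not move let the fingers close. It gives the time, the measured TCP pose, the force and the opening at its end, in the units of the state.
- r.get_state(): the state, without advancing time (a new reading comes with each control period).
- r.capture(name): name is "scene" or "side" or "wrist"; returns a dict with "image" (384x512x3 uint8, red, green, blue), "vfov" (degrees; the focal length in pixels is half the picture's height over the tangent of half this angle, whatever the lens; pixels are square), "cx", "cy" (the principal point, pixels), "R" (3x3) and "t" (3): a world point X has camera coordinates R X + t; the wrist camera has in their place "tool_from_camera" (4x4, takes a point from camera to tool coordinates, whose origin is the TCP and whose axes are the tool frame's). Camera axes: x right, y down, z forward; pixel columns grow to the right and rows downward; lengths in m; the calibration is good to about 2 mm. A picture is of the moment at which its call begins: read the wrist's pose just before it. There is no depth.
- r.close_job(): hands the job in, once; it reports no verdict.
The state is a dict: "time_s": time; "joints": joint angles; "qd": joint speeds; "joint_torque": joint torques, N m; "tcp_pos": TCP position; "eef_rot": TCP orientation; "contact_force": force on the tool from outside, world axes, zero at the start; "moment": the same for the moment, N m; "gripper_width": finger opening in m.
Only numpy, scipy, OpenCV 4.12 (cv2) and the standard library are available. Lean on these libraries where they do the work, as an engineer would, in place of code of your own. Each camera call takes 0.05 s, during which the arm holds its last target.

## Working session

There is one attempt and no reset: what is moved stays moved. The work goes in short steps, Python scripts to look and compute and a tool call to move; the robot and the scene stay as the last step left them, time stands still between calls to the robot, and variables do not carry over. Pictures are saved under pics/ and viewed, and the job is handed in when it is done.

Besides the shell and the picture viewer there is one more tool, called after "Emit:" as name(argument=value, ...) on one line, values as JSON. jog_arm: Moves the arm, as the interface text tells. Its arguments: {"type":"object","properties":{"steps":{"type":"array","items":{"type":"array","items":{"type":"number"}}},"squeeze":{"type":"number"}},"required":["steps"]}

```bash
mkdir -p pics; ls; python3 - <<'E'
from plant import r
import cv2,numpy as np
s=r.get_state()
for k,v in s.items(): print(k,np.round(v,4) if not isinstance(v,str) else v)
for n in ["scene","side","wrist"]:
    c=r.capture(n)
    cv2.imwrite(f"pics/{n}0.png",c["image"][:,:,::-1])
    print(n,{k:np.round(v,4).tolist() for k,v in c.items() if k!="image"})
E
```

```text
pics
time_s 0.0
joints [-5.64886e+01  2.05918e+01  6.32900e-01 -1.99000e-02 -7.01376e+01
 -1.65062e+01]
qd [ 0.0619  0.0275 -0.037  -0.0413 -0.0454 -0.0165]
joint_torque [ 1.00000e-04 -5.82724e+01  2.93062e+01  6.99750e+00  7.10000e-03
 -2.00000e-04]
tcp_pos [ 0.1972 -0.645   0.2446]
eef_rot [-8.999050e+01 -9.780000e-02  1.069984e+02]
contact_force [-0.3237 -0.1933  0.0517]
moment [ 0.0097  0.0167 -0.0296]
gripper_width 0.0875
scene {'vfov': 52.8096, 'cx': 257.0815, 'cy': 191.3983, 'R': [[0.6205, 0.7842, -0.0029], [0.6514, -0.5174, -0.555], [-0.4367, 0.3425, -0.8318]], 't': [-0.3834, -0.3047, 1.6763]}
side {'vfov': 52.4145, 'cx': 249.4939, 'cy': 191.764, 'R': [[-0.8179, -0.5753, -0.0093], [-0.3639, 0.5298, -0.7661], [0.4456, -0.6232, -0.6427]], 't': [0.4918, 0.294, 0.8983]}
wrist {'vfov': 61.2859, 'cx': 261.0145, 'cy': 188.2536, 'tool_from_camera': [[1.0, -0.0011, 0.0003, -0.0002], [-0.0006, -0.2755, 0.9613, -0.1375], [-0.0009, -0.9613, -0.2755, 0.0736], [0.0, 0.0, 0.0, 1.0]]}
```

View pics/scene0.png

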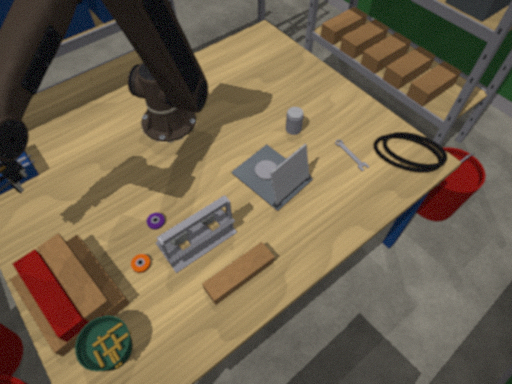

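View pics/side0.png

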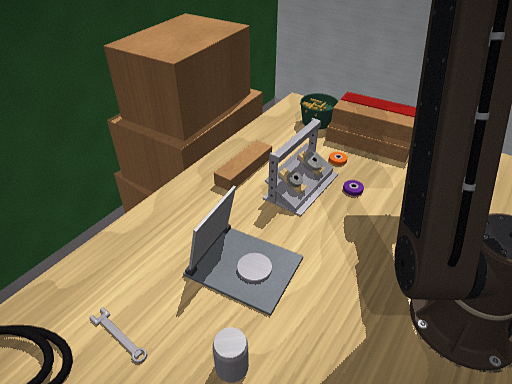

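View pics/wrist0.png

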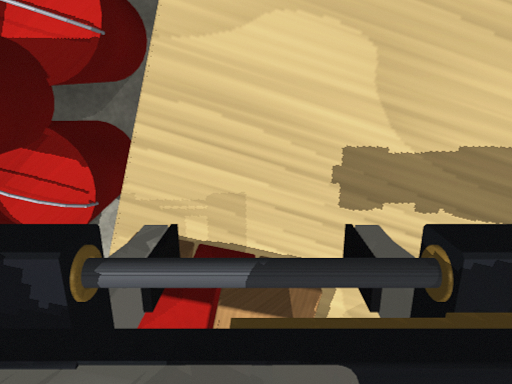

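The side view shows the rack around (300,170) with two discs, the stand and plate at (254,267), and the upright cover at (212,230). The orange (338,158) and purple (353,187) rings are the look-alikes. I'll enlarge the crops to check.

```bash
python3 - <<'E'
import cv2,numpy as np
a=cv2.imread("pics/side0.png")[110:220,230:390]; b=cv2.imread("pics/scene0.png")[180:280,120:290]
c=cv2.imread("pics/side0.png")[180:320,170:310]; d=cv2.imread("pics/scene0.png")[130:215,220:325]
f=lambda i:cv2.resize(i,(400,300),interpolation=cv2.INTER_CUBIC)
cv2.imwrite("pics/crop0.png",np.vstack([np.hstack([f(a),f(b)]),np.hstack([f(c),f(d)])]))
E
```

```text
(no output)
```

View pics/crop0.png

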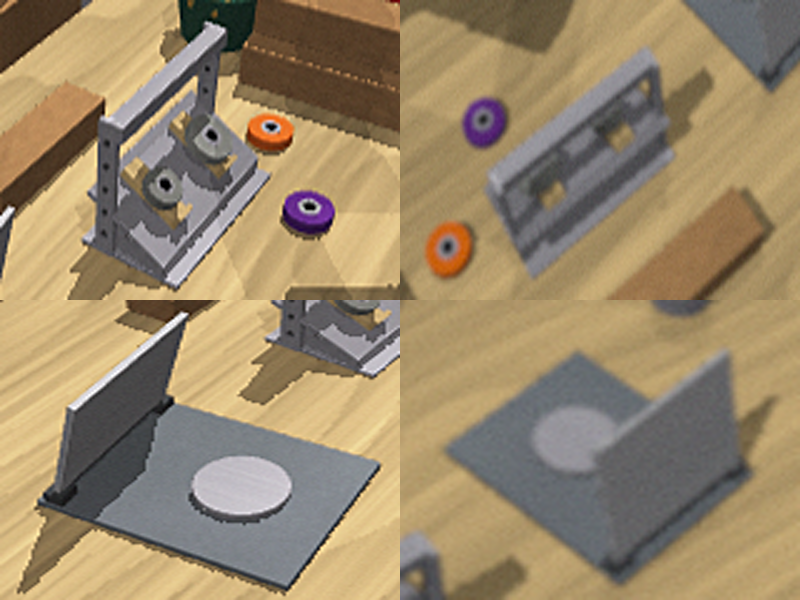

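```bash
cat > h.py <<'E'
import numpy as np,cv2,pickle
def f(c): return 192/np.tan(np.radians(c["vfov"]/2))
def ray(c,u,v):
    d=np.array([(u-c["cx"])/f(c),(v-c["cy"])/f(c),1.]);R=np.array(c["R"]);t=np.array(c["t"])
    return -R.T@t, R.T@d
def onz(c,u,v,z):
    o,d=ray(c,u,v); return o+d*(z-o[2])/d[2]
def proj(c,X):
    p=np.array(c["R"])@np.array(X)+np.array(c["t"]); return np.array([c["cx"]+f(c)*p[0]/p[2],c["cy"]+f(c)*p[1]/p[2]])
def tri(c1,p1,c2,p2):
    o1,d1=ray(c1,*p1);o2,d2=ray(c2,*p2)
    A=np.stack([d1,-d2],1);s=np.linalg.lstsq(A,o2-o1,rcond=None)[0]
    a=o1+s[0]*d1;b=o2+s[1]*d2
    return (a+b)/2,np.linalg.norm(a-b)
E
python3 - <<'E'
from h import *
from plant import r
C={n:r.capture(n) for n in["scene","side"]}
pickle.dump(C,open("c0.pkl","wb"))
a=C["side"]["image"][:,:,::-1]; b=C["scene"]["image"][:,:,::-1]
cv2.imwrite("pics/r1.png",cv2.resize(a[115:215,255:355],(600,600),interpolation=cv2.INTER_CUBIC))
cv2.imwrite("pics/r2.png",cv2.resize(b[190:280,150:250],(600,540),interpolation=cv2.INTER_CUBIC))
for n in C: print(n,-np.array(C[n]["R"]).T@C[n]["t"])
E
```

```text
scene [ 1.1684812  -0.43116836  1.22420018]
side [0.10886332 0.68694099 0.8071329 ]
```

View pics/r1.png

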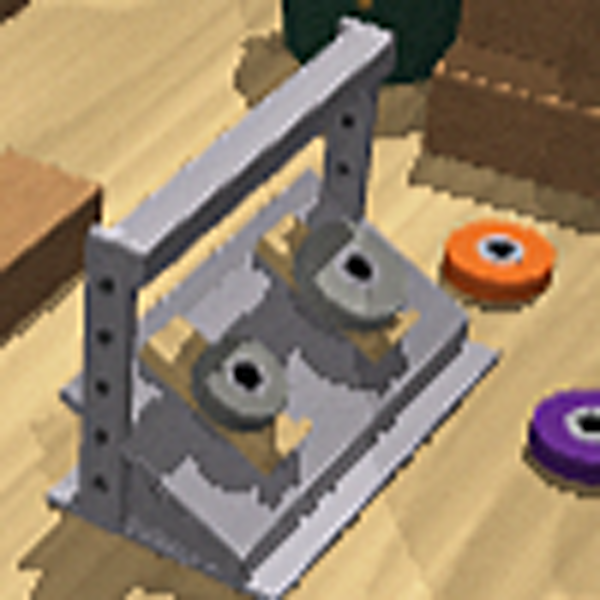

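View pics/r2.png

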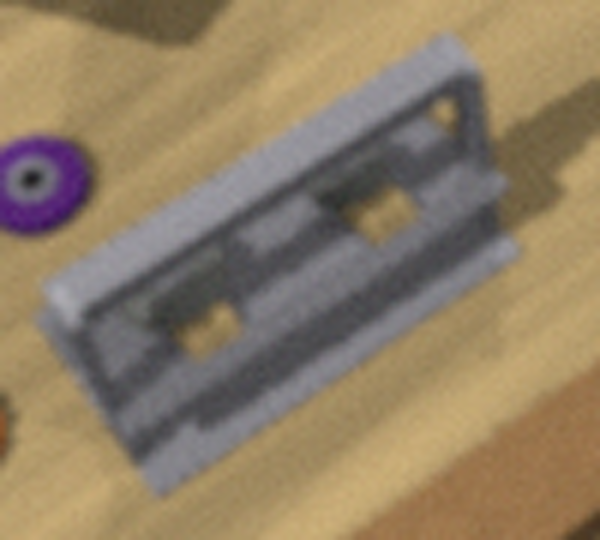

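```bash
python3 - <<'E'
from h import *
C=pickle.load(open("c0.pkl","rb"));S,D=C["scene"],C["side"]
s2=lambda u,v:(150+(u+.5)/6-.5,190+(v+.5)/6-.5)
d2=lambda u,v:(255+(u+.5)/6-.5,115+(v+.5)/6-.5)
print("rail top z.18 scene",[onz(S,*s2(*p),.18).round(4).tolist() for p in [(45,288),(80,325),(445,32),(478,75)]])
print("rail top side",[onz(D,*d2(*p),.18).round(4).tolist() for p in [(88,228),(138,258),(345,18),(394,42)]])
print("foot side z~.0",[onz(D,*d2(*p),.003).round(4).tolist() for p in [(50,500),(265,600),(498,352)]])
print("foot scene z~.0",[onz(S,*s2(*p),.003).round(4).tolist() for p in [(160,495),(520,250)]])
print("hubs side z.076",[onz(D,*d2(*p),.076).round(4).tolist() for p in [(246,375),(358,268)]])
# plate
for c,n in((S,"scene"),(D,"side")):
    im=c["image"];
    cv2.imwrite(f"pics/p_{n}.png",cv2.resize((im[180:320,170:310] if n=="side" else im[130:215,220:325])[:,:,::-1],None,fx=5,fy=5,interpolation=cv2.INTER_CUBIC)[:600])
E
```

```text
rail top z.18 scene [[0.5641, -0.3405, 0.18], [0.5928, -0.3373, 0.18], [0.5641, -0.0939, 0.18], [0.5972, -0.0961, 0.18]]
rail top side [[0.597, -0.0944, 0.18], [0.5645, -0.0868, 0.18], [0.5915, -0.3399, 0.18], [0.558, -0.3317, 0.18]]
foot side z~.0 [[0.6143, -0.092, 0.003], [0.4838, -0.0893, 0.003], [0.4766, -0.3416, 0.003]]
foot scene z~.0 [[0.6133, -0.3401, 0.003], [0.6148, -0.0919, 0.003]]
hubs side z.076 [[0.5401, -0.1584, 0.076], [0.5374, -0.274, 0.076]]
```

View pics/p_side.png

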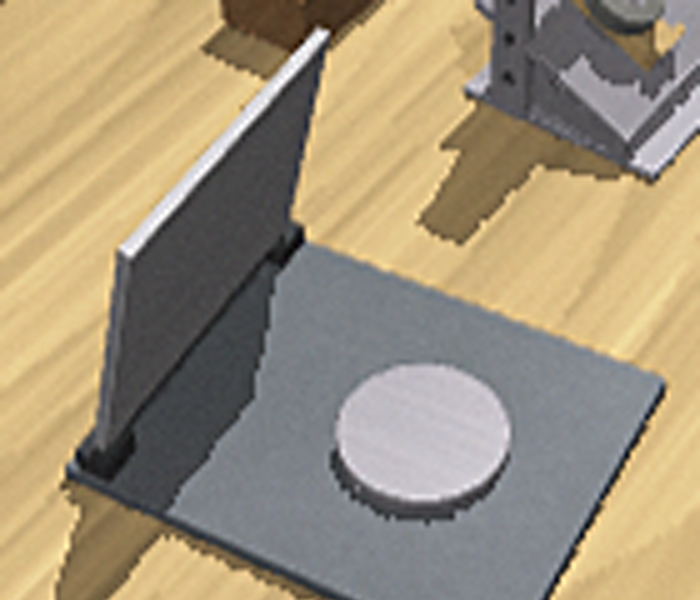

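View pics/p_scene.png

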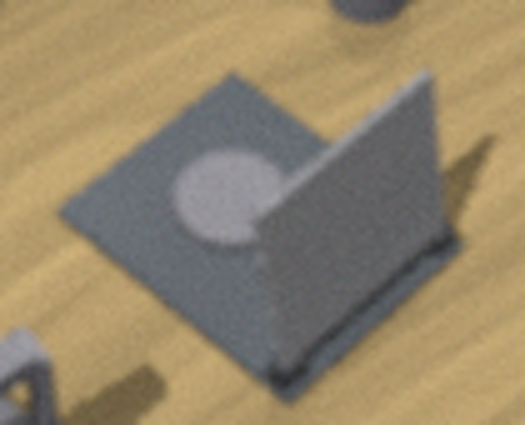

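Emit:
jog_arm(steps=[[0,0,-0.03,0,6],[0,0,-0.03,0,6],[0,0,-0.03,0,6],[0,0.03,0,-0.025,0],[0,0.03,0,-0.025,0],[0,0.03,0,-0.025,0],[0,0.03,0,-0.025,0],[0,0.03,0,-0.025,0],[0,0.03,0,-0.025,0],[0,0.03,0,-0.025,0],[0,0.03,0,-0.025,0],[0,0.03,0,-0.025,0]])

```text
time_s: 1.25
tcp_pos: [0.4279, -0.3777, 0.3358]
eef_rot: [-90.0, 0.0, 89.0]
contact_force: [0.5, -0.7, 0.9]
gripper_width: 0.0875
```

```bash
python3 - <<'E'
from h import *
from plant import r
s=r.get_state(); print({k:np.round(s[k],3) for k in("time_s","joints","tcp_pos","eef_rot","contact_force")})
C=pickle.load(open("c0.pkl","rb"));S,D=C["scene"],C["side"]
d=lambda u,v:(170+(u+.5)/5-.5,180+(v+.5)/5-.5); s=lambda u,v:(220+(u+.5)/5-.5,130+(v+.5)/5-.5)
print("plate side",onz(D,*d(424,431),.02),"ext",[onz(D,*d(*p),.02).round(4).tolist() for p in[(336,430),(511,436),(430,363),(415,500)]])
print("plate scene",onz(S,*s(231,196),.02), "left/top", onz(S,*s(172,195),.02),onz(S,*s(235,148),.02),onz(S,*s(231,245),.02))
print("base side",[onz(D,*d(*p),.01).round(4).tolist() for p in[(68,470),(303,237),(665,385)]])
print("base scene",[onz(S,*s(*p),.01).round(4).tolist() for p in[(60,212),(233,72),(290,400),(462,242)]])
for n,a,b in(("edge y+ end",(122,250),(428,76)),("edge y- end",(324,33),(258,215))):
    print(n,tri(D,d(*a),S,s(*b)))
E
```

```text
{'time_s': np.float64(1.25), 'joints': array([-2.1802e+01,  8.0840e+00, -4.3200e+00, -3.0000e-03, -7.7571e+01,
       -6.9192e+01]), 'tcp_pos': array([ 0.428, -0.378,  0.336]), 'eef_rot': array([-9.0023e+01,  6.0000e-03,  8.9005e+01]), 'contact_force': array([ 0.459, -0.662,  0.891])}
plate side [0.47463729 0.15784322 0.02      ] ext [[0.5121, 0.183, 0.02], [0.4363, 0.1352, 0.02], [0.498, 0.1184, 0.02], [0.4537, 0.1961, 0.02]]
plate scene [0.47440031 0.15690306 0.02      ] left/top [0.44503501 0.12152065 0.02      ] [0.43941797 0.18938396 0.02      ] [0.51083429 0.12732715 0.02      ]
base side [[0.6142, 0.2751, 0.01], [0.6167, 0.0742, 0.01], [0.3918, 0.053, 0.01]]
base scene [[0.3977, 0.0474, 0.01], [0.3707, 0.2434, 0.01], [0.6405, 0.0779, 0.01], [0.6142, 0.2734, 0.01]]
edge y+ end (array([0.57071398, 0.25601049, 0.1785651 ]), np.float64(0.0019573663356551385))
edge y- end (array([0.5891941 , 0.0826553 , 0.17933339]), np.float64(0.0018101375354167108))
```

Emit:
jog_arm(steps=[[0,0.029,0,-0.029,0],[0,0.029,0,-0.029,0],[0,0.029,0,-0.029,0],[0,0.029,0,-0.029,0],[0,0.029,0,-0.029,0],[0,0.029,0,-0.029,0],[0,0.029,0,-0.029,0],[0,0.029,0,-0.029,0],[0,0.029,0,-0.029,0],[0,0.029,0,-0.029,0],[0,0.029,0,-0.029,0],[0,0.029,0,-0.029,0]])

```text
time_s: 2.25
tcp_pos: [0.7821, -0.0359, 0.3355]
eef_rot: [-90.0, -0.0, 89.0]
contact_force: [1.8, -0.2, 1.1]
gripper_width: 0.0876
```

Emit:
jog_arm(steps=[[0,0.01,0,-0.04,0],[0,0,0,-0.04,0],[0,0,0,-0.04,0],[0,0,0,-0.04,0]])

```text
time_s: 2.58
tcp_pos: [0.9287, -0.029, 0.3351]
eef_rot: [-89.9, 0.0, 89.1]
contact_force: [2.7, 0.5, 0.3]
gripper_width: 0.0878
```

```bash
python3 - <<'E'
from h import *
from plant import r
s=r.get_state(); print({k:np.round(s[k],3) for k in("time_s","joints","tcp_pos","eef_rot","contact_force")})
E
```

```text
{'time_s': np.float64(2.583), 'joints': array([ 1.01210e+01,  4.95930e+01,  6.27420e+01, -1.00000e-02,
       -1.03217e+02, -1.01072e+02]), 'tcp_pos': array([ 0.929, -0.029,  0.335]), 'eef_rot': array([-8.9931e+01,  4.0000e-03,  8.9051e+01]), 'contact_force': array([2.69 , 0.504, 0.293])}
```

Emit:
jog_arm(steps=[[0,-0.04,0,0,0],[0,-0.04,0,0,0],[0,-0.04,0,0,0],[0,-0.04,0,0,0],[0,-0.01,0,-0.03,0],[0,0,0,-0.03,0],[0,0,0,-0.03,0]])

```text
time_s: 3.17
tcp_pos: [0.9616, -0.1932, 0.3083]
eef_rot: [-92.9, 0.9, 88.8]
contact_force: [0.6, 0.8, 0.6]
gripper_width: 0.0878
```

```bash
python3 - <<'E'
from h import *
from plant import r
s=r.get_state(); print({k:np.round(s[k],3) for k in("time_s","joints","tcp_pos","eef_rot","contact_force")})
E
```

```text
{'time_s': np.float64(3.167), 'joints': array([   0.281,   55.764,   71.578,    1.004, -102.912,  -91.195]), 'tcp_pos': array([ 0.962, -0.193,  0.308]), 'eef_rot': array([-92.924,   0.905,  88.814]), 'contact_force': array([0.567, 0.79 , 0.599])}
```

Emit:
jog_arm(steps=[[0,0,0,-0.04,0],[0,0,0,-0.04,0],[0,0,0,-0.04,0],[0,0,0,-0.04,0]])

```text
time_s: 3.5
tcp_pos: [1.0224, -0.1749, 0.2779]
eef_rot: [-99.0, 2.5, 88.8]
contact_force: [-0.9, 0.0, 0.3]
gripper_width: 0.0876
```

```bash
python3 - <<'E'
from h import *
from plant import r
s=r.get_state(); print({k:np.round(s[k],3) for k in("time_s","joints","tcp_pos","eef_rot","contact_force")})
E
```

```text
{'time_s': np.float64(3.5), 'joints': array([  1.984,  58.261,  71.628,   2.981, -94.47 , -92.507]), 'tcp_pos': array([ 1.022, -0.175,  0.278]), 'eef_rot': array([-99.031,   2.509,  88.815]), 'contact_force': array([-0.914,  0.041,  0.265])}
```

Emit:
jog_arm(steps=[[0,-0.015,-0.01,-0.035,0],[0,-0.015,-0.01,-0.035,0],[0,-0.015,-0.01,-0.035,0],[0,-0.015,-0.01,-0.035,0]])

```text
time_s: 3.83
tcp_pos: [1.0494, -0.2155, 0.3028]
eef_rot: [-105.4, 4.2, 88.4]
contact_force: [0.3, -0.0, 0.3]
gripper_width: 0.0878
```

```bash
cat > st.py <<'E'
from h import *
from plant import r
from scipy.spatial.transform import Rotation as Ro
s=r.get_state(); print({k:np.round(s[k],3).tolist() for k in("time_s","joints","tcp_pos","eef_rot","contact_force","moment","gripper_width")})
R=Ro.from_euler("xyz",s["eef_rot"],degrees=True).as_matrix(); print(R.round(3))
E
python3 st.py
```

```text
{'time_s': 3.833, 'joints': [0.227, 57.626, 71.65, 4.555, -88.748, -90.707], 'tcp_pos': [1.049, -0.216, 0.303], 'eef_rot': [-105.37, 4.232, 88.437], 'contact_force': [0.284, -0.019, 0.303], 'moment': [0.24, 0.887, 0.016], 'gripper_width': 0.088}
[[ 0.027  0.263 -0.964]
 [ 0.997 -0.078  0.007]
 [-0.074 -0.962 -0.264]]
```

Emit:
jog_arm(steps=[[0,0.024,-0.01,0.029,0],[0,0.024,-0.01,0.029,0],[0,0.024,-0.01,0.029,0],[0,0.04,-0.003,0,0],[0,0.04,-0.003,0,0],[0,0.04,-0.003,0,0],[0,0.04,-0.003,0,0],[0,0.04,-0.003,0,0],[0,0.04,-0.003,0,0],[0,0.04,-0.003,0,0],[0,0.04,-0.003,0,0],[0,0.04,-0.003,0,0]])

```text
time_s: 4.83
tcp_pos: [0.9818, 0.2085, 0.3062]
eef_rot: [-105.4, 4.2, 88.4]
contact_force: [1.3, -0.2, 0.5]
gripper_width: 0.0879
```

```bash
python3 st.py
```

```text
{'time_s': 4.833, 'joints': [26.749, 46.299, 46.318, 11.061, -78.437, -118.918], 'tcp_pos': [0.982, 0.208, 0.306], 'eef_rot': [-105.423, 4.167, 88.389], 'contact_force': [1.337, -0.205, 0.461], 'moment': [0.196, 0.759, -0.026], 'gripper_width': 0.088}
[[ 0.028  0.264 -0.964]
 [ 0.997 -0.077  0.008]
 [-0.073 -0.961 -0.265]]
```

Emit:
jog_arm(steps=[[0,0.0146,0.0088,-0.036,0],[0,0.0146,0.0088,-0.036,0],[0,0.0146,0.0088,-0.036,0],[0,0.0146,0.0088,-0.036,0],[0,0.0146,0.0088,-0.036,0],[0,0.0146,0.0088,-0.036,0],[0,0.0146,0.0088,-0.036,0]])

```text
time_s: 5.42
tcp_pos: [1.1025, 0.2626, 0.2635]
eef_rot: [-113.2, 3.1, 88.8]
contact_force: [0.0, 0.1, 0.4]
gripper_width: 0.0874
```

```bash
python3 st.py
```

```text
{'time_s': 5.417, 'joints': [27.138, 62.592, 71.656, 13.53, -79.941, -117.829], 'tcp_pos': [1.102, 0.263, 0.264], 'eef_rot': [-113.197, 3.073, 88.798], 'contact_force': [0.049, 0.106, 0.435], 'moment': [0.152, 1.304, 0.018], 'gripper_width': 0.087}
[[ 0.021  0.393 -0.919]
 [ 0.998 -0.058 -0.002]
 [-0.054 -0.918 -0.393]]
```

Emit:
jog_arm(steps=[[0,0.036,-0.01,0.014,0],[0,0.036,-0.01,0.014,0],[0,0.036,-0.01,0.014,0],[0,0.036,-0.01,0.014,0],[0,0.036,-0.01,0.014,0],[0,0.036,-0.01,0.014,0],[0,0.036,-0.01,0.014,0],[0,0.036,-0.01,0.014,0],[0,0.036,-0.01,0.014,0],[0,0.036,-0.01,0.014,0],[0,0.036,-0.01,0.014,0],[0,0.036,-0.01,0.014,0]])

```text
time_s: 6.42
tcp_pos: [0.8801, 0.6799, 0.2723]
eef_rot: [-115.1, 2.0, 89.3]
contact_force: [0.3, -0.5, -0.5]
gripper_width: 0.0875
```

```bash
python3 st.py
```

```text
{'time_s': 6.417, 'joints': [53.818, 63.793, 71.673, 21.401, -84.618, -143.634], 'tcp_pos': [0.88, 0.68, 0.272], 'eef_rot': [-115.058, 1.992, 89.267], 'contact_force': [0.308, -0.462, -0.499], 'moment': [0.131, 1.355, 0.014], 'gripper_width': 0.088}
[[ 0.013  0.423 -0.906]
 [ 0.999 -0.037 -0.003]
 [-0.035 -0.905 -0.423]]
```

Emit:
jog_arm(steps=[[0,0.025,0.012,-0.0285,0],[0,0.025,0.012,-0.0285,0]])

```text
time_s: 6.58
tcp_pos: [0.903, 0.6986, 0.2558]
eef_rot: [-117.7, 0.3, 90.4]
contact_force: [0.2, -0.3, -0.1]
gripper_width: 0.0876
```

```bash
python3 st.py
```

```text
{'time_s': 6.583, 'joints': [53.592, 65.344, 71.674, 22.422, -79.878, -143.897], 'tcp_pos': [0.903, 0.699, 0.256], 'eef_rot': [-117.737, 0.3, 90.381], 'contact_force': [0.243, -0.276, -0.124], 'moment': [-0.106, 1.491, -0.072], 'gripper_width': 0.088}
[[-0.007  0.465 -0.885]
 [ 1.    -0.002 -0.008]
 [-0.005 -0.885 -0.465]]
```

Emit:
jog_arm(steps=[[0,-0.037,-0.0117,0.0142,1],[0,-0.037,-0.0117,0.0142,0],[0,-0.037,-0.0117,0.0142,0],[0,-0.037,-0.0117,0.0142,0],[0,-0.037,-0.0117,0.0142,0],[0,-0.037,-0.0117,0.0142,0],[0,-0.037,-0.0117,0.0142,0],[0,-0.037,-0.0117,0.0142,0],[0,-0.037,-0.0117,0.0142,0],[0,-0.037,-0.0117,0.0142,0],[0,-0.037,-0.0117,0.0142,0],[0,-0.037,-0.0117,0.0142,0]])

```text
time_s: 7.58
tcp_pos: [0.713, 0.2979, 0.3017]
eef_rot: [-117.8, 0.3, 89.6]
contact_force: [1.1, 0.5, 0.6]
gripper_width: 0.0875
```

Emit:
jog_arm(steps=[[0,-0.037,-0.0117,0.0142,0],[0,-0.037,-0.0117,0.0142,0],[0,-0.037,-0.0117,0.0142,0],[0,-0.037,-0.0117,0.0142,0],[0,-0.037,-0.0117,0.0142,0],[0,-0.037,-0.0117,0.0142,0],[0,-0.037,-0.0117,0.0142,0],[0,-0.037,-0.0117,0.0142,0],[0,-0.037,-0.0117,0.0142,0],[0,-0.037,-0.0117,0.0142,0]])

```text
time_s: 8.42
tcp_pos: [0.5295, -0.0699, 0.3414]
eef_rot: [-117.9, 0.3, 89.6]
contact_force: [0.6, -0.9, -0.1]
gripper_width: 0.0874
```

```bash
cat > cap.py <<'E'
import sys
from h import *
from plant import r
from scipy.spatial.transform import Rotation as Ro
def wrist(name):
    s=r.get_state(); c=r.capture("wrist")
    Rt=Ro.from_euler("xyz",s["eef_rot"],degrees=True).as_matrix()
    T=np.eye(4);T[:3,:3]=Rt;T[:3,3]=s["tcp_pos"]
    W=T@np.array(c["tool_from_camera"])
    c["R"]=W[:3,:3].T; c["t"]=-W[:3,:3].T@W[:3,3]
    pickle.dump(c,open(name+".pkl","wb")); cv2.imwrite(f"pics/{name}.png",c["image"][:,:,::-1]); return c
if __name__=="__main__": wrist(sys.argv[1])
E
python3 st.py; python3 cap.py w1
```

```text
{'time_s': 8.417, 'joints': [19.873, -12.608, -34.237, 14.164, -42.882, -118.42], 'tcp_pos': [0.529, -0.07, 0.341], 'eef_rot': [-117.938, 0.292, 89.607], 'contact_force': [0.591, -0.889, -0.064], 'moment': [-0.169, 1.41, -0.068], 'gripper_width': 0.087}
[[ 0.007  0.468 -0.883]
 [ 1.    -0.008  0.004]
 [-0.005 -0.883 -0.469]]
```

View pics/w1.png

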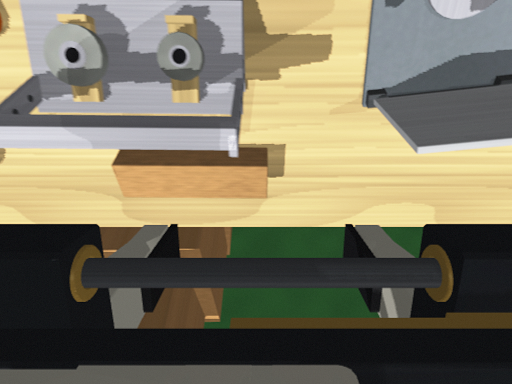

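```bash
python3 - <<'E'
from h import *
c=pickle.load(open("w1.pkl","rb"));im=c["image"]
cv2.imwrite("pics/w1c.png",cv2.resize(im[0:160,0:260][:,:,::-1],None,fx=3,fy=3,interpolation=cv2.INTER_CUBIC)[:, :780])
hsv=cv2.cvtColor(im,cv2.COLOR_RGB2HSV)
for b in [(60,84),(168,192)]:
    g=im[44:70,b[0]:b[1]].max(2)<45
    ys,xs=np.nonzero(g);u,v=xs.mean()+b[0],ys.mean()+44
    X=onz(c,u,v,.076); print("hub",u,v,len(xs),X.round(4))
E
```

```text
hub 71.87596899224806 54.53488372093023 129 [ 0.5368 -0.2758  0.076 ]
hub 178.796992481203 55.578947368421055 133 [ 0.5386 -0.1602  0.076 ]
```

View pics/w1c.png

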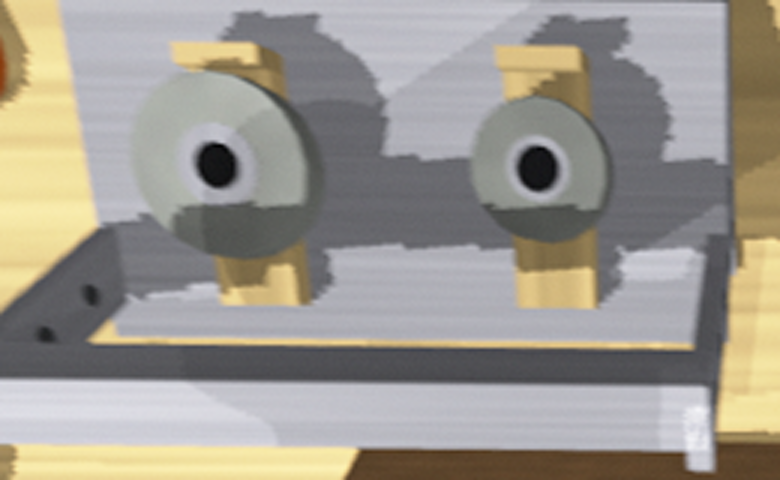

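Emit:
jog_arm(steps=[[0,-0.0254,0.0168,0.0146,0.7],[0,-0.0254,0.0168,0.0146,0],[0,-0.0254,0.0168,0.0146,0],[0,-0.0254,0.0168,0.0146,0],[0,-0.0254,0.0168,0.0146,0],[0,-0.0254,0.0168,0.0146,0],[0,-0.0254,0.0168,0.0146,0],[0,-0.0254,0.0168,0.0146,0],[0,0,0,0,0],[0,0,0,0,0]])

```text
time_s: 9.3
tcp_pos: [0.486, -0.273, 0.1663]
eef_rot: [-117.7, -0.0, 88.7]
contact_force: [-0.3, -0.2, 0.7]
gripper_width: 0.0875
```

```bash
python3 st.py; python3 cap.py w2; cat > tgt.py <<'E'
import sys
from h import *
from plant import r
from scipy.spatial.transform import Rotation as Ro
s=r.get_state();R=Ro.from_euler("xyz",s["eef_rot"],degrees=True).as_matrix()
g=np.array([float(a) for a in sys.argv[1:4]]); print("tool shift",(R.T@(g-s["tcp_pos"])).round(4))
E
python3 tgt.py .535 -.275 .0805
```

```text
{'time_s': 9.3, 'joints': [-13.554, 2.947, -34.397, -12.98, -26.072, -67.423], 'tcp_pos': [0.486, -0.273, 0.166], 'eef_rot': [-117.706, -0.004, 88.696], 'contact_force': [-0.34, -0.177, 0.712], 'moment': [0.035, 1.446, 0.049], 'gripper_width': 0.088}
[[ 0.023  0.465 -0.885]
 [ 1.    -0.011  0.02 ]
 [ 0.    -0.885 -0.465]]
tool shift [-0.0018  0.0993 -0.0024]
```

View pics/w2.png

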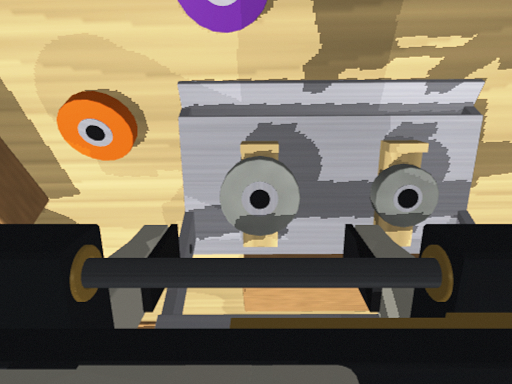

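The wide grey disc (260,198) sits between the fingers, the narrow one is at (408,198), and the orange ring (95,130) and purple ring (225,10) are off the rack. The target is the larger of the two grey discs on the ribs.

```bash
python3 - <<'E'
from h import *
c=pickle.load(open("w2.pkl","rb"));im=c["image"]
for b in [(245,275),(393,423)]:
    g=im[185:213,b[0]:b[1]].max(2)<45
    ys,xs=np.nonzero(g);u,v=xs.mean()+b[0],ys.mean()+185
    print("hub",u,v,len(xs),onz(c,u,v,.076).round(4))
m=cv2.imread("pics/w2.png")[140:230,200:300]; cv2.imwrite("pics/w2c.png",cv2.resize(m,None,fx=5,fy=5,interpolation=cv2.INTER_CUBIC))
E
```

```text
hub 259.31021897810217 198.74452554744525 274 [ 0.537  -0.2755  0.076 ]
hub 407.55 198.0 280 [ 0.539 -0.16   0.076]
```

View pics/w2c.png

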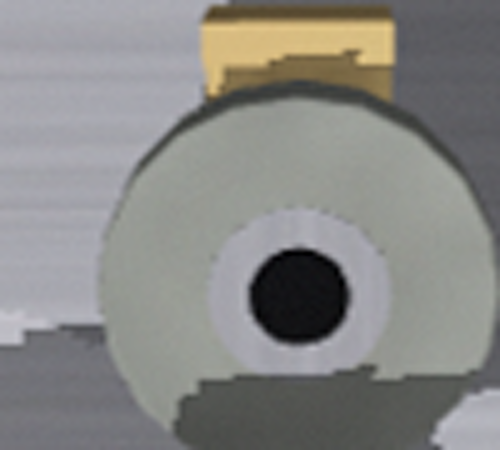

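Emit:
jog_arm(steps=[[0,-0.001,0.0165,-0.001,0],[0,-0.001,0.0165,-0.001,0],[0,0,0.0165,0,0],[0,0,0.0165,0,0],[0,0,0.0165,0,0],[0,0,0.0165,0,0],[0,0,0,0,0],[0,0,0,0,0]], squeeze=25)

```text
time_s: 10.02
tcp_pos: [0.5352, -0.2729, 0.0809]
eef_rot: [-117.8, 0.0, 89.0]
contact_force: [0.5, 0.4, 0.2]
gripper_width: 0.0875
```

```bash
python3 st.py; python3 tgt.py .535 -.275 .0805;python3 cap.py w3
```

```text
{'time_s': 10.017, 'joints': [-12.962, 14.418, -32.542, -19.65, -16.704, -60.457], 'tcp_pos': [0.535, -0.273, 0.081], 'eef_rot': [-117.776, 0.017, 89.042], 'contact_force': [0.527, 0.389, 0.184], 'moment': [0.015, 1.538, 0.006], 'gripper_width': 0.087}
[[ 0.017  0.466 -0.885]
 [ 1.    -0.008  0.015]
 [-0.    -0.885 -0.466]]
tool shift [-0.0021  0.0003  0.0003]
```

View pics/w3.png

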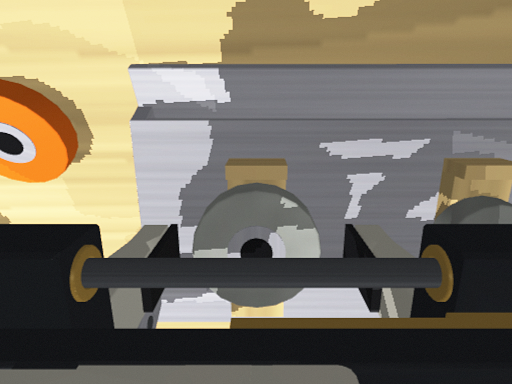

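Emit:
jog_arm(steps=[[0,-0.002,0,0,0],[1,0,0,0,0],[1,0,0,0,0],[1,0,0,0,0],[1,0,0,0,0],[1,0,0,0,0]], squeeze=25)

```text
time_s: 10.57
tcp_pos: [0.5344, -0.2759, 0.0805]
eef_rot: [-117.8, 0.0, 88.9]
contact_force: [-2.8, 1.4, 4.7]
gripper_width: 0.0635
```

```bash
python3 st.py
```

```text
{'time_s': 10.567, 'joints': [-13.4, 14.534, -32.295, -19.981, -16.903, -59.858], 'tcp_pos': [0.534, -0.276, 0.081], 'eef_rot': [-117.778, 0.015, 88.938], 'contact_force': [-2.841, 1.441, 4.658], 'moment': [0.346, 1.585, 0.124], 'gripper_width': 0.064}
[[ 0.019  0.466 -0.885]
 [ 1.    -0.009  0.016]
 [-0.    -0.885 -0.466]]
```

Emit:
jog_arm(steps=[[1,0,-0.008,0,0],[1,0,-0.015,0,0],[1,0,-0.02,0,0],[1,0,-0.03,0,0],[1,0,-0.03,0,0],[1,0,-0.03,0,0],[1,0,-0.03,0,0],[1,0,-0.03,0,0]])

```text
time_s: 11.23
tcp_pos: [0.4428, -0.274, 0.2521]
eef_rot: [-117.7, 0.0, 88.9]
contact_force: [1.0, -0.2, -2.2]
gripper_width: 0.0628
```

```bash
python3 st.py; python3 cap.py w4
```

```text
{'time_s': 11.233, 'joints': [-15.262, -6.543, -31.389, -10.489, -38.64, -69.149], 'tcp_pos': [0.443, -0.274, 0.252], 'eef_rot': [-117.704, 0.017, 88.924], 'contact_force': [0.962, -0.164, -2.202], 'moment': [0.029, 1.624, 0.016], 'gripper_width': 0.063}
[[ 0.019  0.465 -0.885]
 [ 1.    -0.009  0.016]
 [-0.    -0.885 -0.465]]
```

View pics/w4.png

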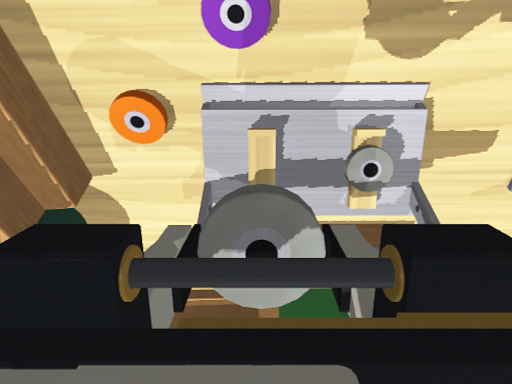

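Emit:
jog_arm(steps=[[1,0.028,-0.014,0.0268,0],[1,0.028,-0.014,0.0268,0],[1,0.028,-0.014,0.0268,0],[1,0,-0.018,0.035,0],[1,0,-0.018,0.035,0],[1,0,-0.018,0.035,0]])

```text
time_s: 11.78
tcp_pos: [0.2372, -0.188, 0.2486]
eef_rot: [-117.6, 0.0, 89.0]
contact_force: [0.4, 1.8, 1.7]
gripper_width: 0.0634
```

```bash
python3 st.py
```

```text
{'time_s': 11.783, 'joints': [6.042, -42.546, -53.632, 4.209, -51.539, -98.873], 'tcp_pos': [0.237, -0.188, 0.249], 'eef_rot': [-117.632, 0.028, 88.978], 'contact_force': [0.365, 1.782, 1.686], 'moment': [0.271, 1.674, 0.135], 'gripper_width': 0.063}
[[ 0.018  0.464 -0.886]
 [ 1.    -0.009  0.016]
 [-0.    -0.886 -0.464]]
```

Emit:
jog_arm(steps=[[1,0,-0.018,0.035,0],[1,0,-0.018,0.035,0],[1,0,-0.018,0.035,0]])

```text
time_s: 12.03
tcp_pos: [0.1453, -0.1857, 0.2511]
eef_rot: [-118.5, -0.2, 91.4]
contact_force: [-1.4, -2.9, -1.5]
gripper_width: 0.0633
```

```bash
python3 st.py
```

```text
{'time_s': 12.033, 'joints': [-1.246, -53.756, -51.571, -1.642, -63.744, -87.064], 'tcp_pos': [0.145, -0.186, 0.251], 'eef_rot': [-118.485, -0.241, 91.398], 'contact_force': [-1.43, -2.886, -1.477], 'moment': [-0.733, 2.125, -0.32], 'gripper_width': 0.063}
[[-0.024  0.477 -0.879]
 [ 1.     0.015 -0.019]
 [ 0.004 -0.879 -0.477]]
```

Emit:
jog_arm(steps=[[1,-0.0013,0.0315,-0.0125,0],[1,-0.0013,0.0315,-0.0125,0],[1,-0.0013,0.0315,-0.0125,0],[1,-0.0013,0.0315,-0.0125,0],[1,-0.0013,0.0315,-0.0125,0],[1,-0.0013,0.0315,-0.0125,0]])

```text
time_s: 12.53
tcp_pos: [0.2949, -0.2069, 0.1175]
eef_rot: [-117.6, -0.6, 89.2]
contact_force: [1.2, 0.2, -1.4]
gripper_width: 0.0633
```

```bash
python3 st.py
```

```text
{'time_s': 12.533, 'joints': [-7.972, -15.129, -58.17, -11.308, -19.959, -73.237], 'tcp_pos': [0.295, -0.207, 0.117], 'eef_rot': [-117.599, -0.581, 89.223], 'contact_force': [1.198, 0.198, -1.439], 'moment': [0.064, 1.621, 0.037], 'gripper_width': 0.063}
[[ 0.014  0.463 -0.886]
 [ 1.     0.003  0.017]
 [ 0.01  -0.886 -0.463]]
```

Emit:
jog_arm(steps=[[1,0,-0.018,0.035,0],[1,0,-0.018,0.035,0]])

```text
time_s: 12.7
tcp_pos: [0.2136, -0.2051, 0.1103]
eef_rot: [-116.0, -1.2, 89.7]
contact_force: [-2.8, -3.8, -1.2]
gripper_width: 0.063
```

```bash
python3 st.py
```

```text
{'time_s': 12.7, 'joints': [-18.873, -20.471, -57.729, -18.671, -29.554, -57.354], 'tcp_pos': [0.214, -0.205, 0.11], 'eef_rot': [-116.003, -1.248, 89.658], 'contact_force': [-2.759, -3.751, -1.152], 'moment': [-0.465, 2.157, -0.178], 'gripper_width': 0.063}
[[ 0.006  0.439 -0.899]
 [ 1.     0.017  0.015]
 [ 0.022 -0.899 -0.438]]
```

Emit:
jog_arm(steps=[[1,0.036,0.0014,-0.0103,0],[1,0.036,0.0014,-0.0103,0],[1,0.036,0.0014,-0.0103,0],[1,0.036,0.0014,-0.0103,0],[1,0.036,0.0014,-0.0103,0],[1,0.036,0.0014,-0.0103,0],[1,0.036,0.0014,-0.0103,0],[1,0.036,0.0014,-0.0103,0]])

```text
time_s: 13.37
tcp_pos: [0.3109, -0.0622, 0.2017]
eef_rot: [-116.3, -10.6, 94.4]
contact_force: [0.7, -0.9, -1.6]
gripper_width: 0.0633
```

```bash
python3 st.py
```

```text
{'time_s': 13.367, 'joints': [28.122, -36.551, -58.274, 2.415, -40.114, -117.658], 'tcp_pos': [0.311, -0.062, 0.202], 'eef_rot': [-116.311, -10.611, 94.407], 'contact_force': [0.706, -0.906, -1.568], 'moment': [-0.867, 1.549, -0.105], 'gripper_width': 0.063}
[[-0.076  0.429 -0.9  ]
 [ 0.98   0.199  0.013]
 [ 0.184 -0.881 -0.436]]
```

Emit:
jog_arm(steps=[[1,-0.0138,-0.0096,0.0366,0],[1,-0.0138,-0.0096,0.0366,0]])

```text
time_s: 13.53
tcp_pos: [0.2442, -0.0915, 0.1836]
eef_rot: [-116.2, -10.9, 96.3]
contact_force: [-1.8, -4.3, -1.6]
gripper_width: 0.0634
```

```bash
python3 st.py
```

```text
{'time_s': 13.533, 'joints': [19.006, -42.858, -58.143, -5.459, -46.898, -102.493], 'tcp_pos': [0.244, -0.091, 0.184], 'eef_rot': [-116.159, -10.946, 96.319], 'contact_force': [-1.755, -4.305, -1.581], 'moment': [-1.619, 1.962, -0.277], 'gripper_width': 0.063}
[[-0.108  0.419 -0.901]
 [ 0.976  0.218 -0.016]
 [ 0.19  -0.881 -0.433]]
```

```bash
cat > kin.py <<'E'
import numpy as np
from scipy.spatial.transform import Rotation as Ro
from scipy.optimize import least_squares
LO=np.array([-176.03,-82.01,-58.28,-173.87,-174.79,-173.66]);HI=np.array([176.03,121.73,71.71,95.51,-.11,173.66])
def ry(a):return Ro.from_euler("y",a,degrees=True)
def rx(a):return Ro.from_euler("x",a,degrees=True)
def fk(p,q,s4,s6):
    o=np.array(p[:13]); 
    R=Ro.from_euler("z",q[0],degrees=True); x=R.apply([p[0],p[1],p[2]])
    R=R*ry(q[1]); x=x+R.apply([p[3],0,p[4]])
    R=R*ry(-q[2]); x=x+R.apply([p[5],0,p[6]])
    R=R*rx(s4*q[3]); x=x+R.apply([0,p[7],0])
    R=R*ry(-q[4]); x=x+R.apply([p[8],p[9],p[10]])
    R=R*rx(s6*q[5])*Ro.from_rotvec(p[11:14]); return x,R
D=[
([-5.64886e+01,2.05918e+01,.6329,-.0199,-70.1376,-16.5062],[.1972,-.645,.2446],[-89.9905,-.0978,106.9984]),
([-21.802,8.084,-4.32,-.003,-77.571,-69.192],[.428,-.378,.336],[-90.023,.006,89.005]),
([10.121,49.593,62.742,-.01,-103.217,-101.072],[.929,-.029,.335],[-89.931,.004,89.051]),
([.281,55.764,71.578,1.004,-102.912,-91.195],[.962,-.193,.308],[-92.924,.905,88.814]),
([1.984,58.261,71.628,2.981,-94.47,-92.507],[1.022,-.175,.278],[-99.031,2.509,88.815]),
([.227,57.626,71.65,4.555,-88.748,-90.707],[1.049,-.216,.303],[-105.37,4.232,88.437]),
([26.749,46.299,46.318,11.061,-78.437,-118.918],[.982,.208,.306],[-105.423,4.167,88.389]),
([27.138,62.592,71.656,13.53,-79.941,-117.829],[1.102,.263,.264],[-113.197,3.073,88.798]),
([53.818,63.793,71.673,21.401,-84.618,-143.634],[.88,.68,.272],[-115.058,1.992,89.267]),
([53.592,65.344,71.674,22.422,-79.878,-143.897],[.903,.699,.256],[-117.737,.3,90.381]),
([19.873,-12.608,-34.237,14.164,-42.882,-118.42],[.529,-.07,.341],[-117.938,.292,89.607]),
([-13.554,2.947,-34.397,-12.98,-26.072,-67.423],[.486,-.273,.166],[-117.706,-.004,88.696]),
([-12.962,14.418,-32.542,-19.65,-16.704,-60.457],[.535,-.273,.081],[-117.776,.017,89.042]),
([-15.262,-6.543,-31.389,-10.489,-38.64,-69.149],[.443,-.274,.252],[-117.704,.017,88.924]),
([6.042,-42.546,-53.632,4.209,-51.539,-98.873],[.237,-.188,.249],[-117.632,.028,88.978]),
([-1.246,-53.756,-51.571,-1.642,-63.744,-87.064],[.145,-.186,.251],[-118.485,-.241,91.398]),
([-7.972,-15.129,-58.17,-11.308,-19.959,-73.237],[.295,-.207,.117],[-117.599,-.581,89.223]),
([-18.873,-20.471,-57.729,-18.671,-29.554,-57.354],[.214,-.205,.11],[-116.003,-1.248,89.658]),
([28.122,-36.551,-58.274,2.415,-40.114,-117.658],[.311,-.062,.202],[-116.311,-10.611,94.407]),
([19.006,-42.858,-58.143,-5.459,-46.898,-102.493],[.244,-.091,.184],[-116.159,-10.946,96.319])]
if __name__=="__main__":
    best=None
    for s4 in(1,-1):
        for s6 in(1,-1):
            def res(p):
                e=[]
                for q,x,a in D:
                    X,R=fk(p,q,s4,s6);e+=list((X-x)*3)+list((R.inv()*Ro.from_euler("xyz",a,degrees=True)).as_rotvec())
                return e
            for g in([0,0,-1.57],[0,0,1.57],[1.2,1.2,-1.2],[-1.2,-1.2,-1.2]):
                f=least_squares(res,[0,-.1,.35,.05,.35,.35,0,0,.25,0,0]+g)
                if best is None or f.cost<best[0]: best=(f.cost,s4,s6,f.x)
    print(best[0],best[1],best[2],best[3].round(4).tolist())
    np.save("kin.npy",np.r_[best[1],best[2],best[3]])
E
python3 kin.py
```

```text
1.8403892580164087e-05 -1 -1 [-0.0004, -0.0001, 0.1983, 0.0001, 0.6016, 0.4639, 0.0002, 2.4488, 0.3586, -2.6405, 0.0001, 1.2092, 1.2092, -1.2092]
```

```bash
cat > sim.py <<'E'
from kin import *
K=np.load("kin.npy");s4,s6,P=K[0],K[1],K[2:]
def FK(q): return fk(P,q,s4,s6)
V=.7/12*np.array([136.94,136.94,172.46,180,180,180])
def row(q,d,turn,w):
    x,R=FK(q); 
    xt=x+R.apply(d[:3]) if len(d)==3 else x; Rt=R*ry(turn)
    def res(z):
        X,Q=FK(z); return np.r_[X-xt, w*(Q.inv()*Rt).as_rotvec()]
    lo=np.maximum(LO+.0,q-V)-1e-6;hi=np.minimum(HI,q+V)+1e-6
    return least_squares(res,np.clip(q,lo+1e-9,hi-1e-9),bounds=(lo,hi),xtol=1e-10).x
def rep(q):
    x,R=FK(q);M=R.as_matrix(); return x.round(3).tolist(),M[:,1].round(3).tolist(),R.as_euler("xyz",degrees=True).round(2).tolist(),q.round(1).tolist()
if __name__=="__main__":
    for w in(.05,.1,.2,.3,.5,1):
        q=np.array([53.818,63.793,71.673,21.401,-84.618,-143.634])
        for i in range(2): q=row(q,[.025,.012,-.0285],0,w)
        print(w,rep(q))
    print("true (.903,.699,.256) y=(.465,-.002,-.885)")
    for w in(.05,.1,.2,.3,.5,1):
        q=np.array([-7.972,-15.129,-58.17,-11.308,-19.959,-73.237])
        for i in range(2): q=row(q,[0,-.018,.035],0,w)
        print(w,rep(q))
    print("true (.214,-.205,.11) y=(.439,.017,-.899)")
E
python3 sim.py
```

```text
0.05 ([0.941, 0.729, 0.276], [0.565, 0.078, -0.821], [-124.63, -3.71, 92.53], [53.3, 66.0, 71.7, 25.4, -71.5, -144.9])
0.1 ([0.938, 0.727, 0.275], [0.558, 0.072, -0.826], [-124.11, -3.42, 92.34], [53.3, 66.0, 71.7, 25.2, -72.1, -144.8])
0.2 ([0.93, 0.719, 0.27], [0.536, 0.053, -0.842], [-122.51, -2.51, 91.74], [53.4, 65.8, 71.7, 24.5, -74.1, -144.6])
0.3 ([0.921, 0.711, 0.265], [0.512, 0.033, -0.858], [-120.82, -1.53, 91.13], [53.4, 65.6, 71.7, 23.8, -76.2, -144.3])
0.5 ([0.909, 0.699, 0.257], [0.476, 0.004, -0.88], [-118.4, -0.08, 90.31], [53.4, 65.4, 71.7, 22.7, -79.1, -144.0])
1 ([0.897, 0.688, 0.25], [0.441, -0.023, -0.897], [-116.18, 1.28, 89.61], [53.4, 65.3, 71.7, 21.8, -81.8, -143.8])
true (.903,.699,.256) y=(.465,-.002,-.885)
0.05 ([0.216, -0.206, 0.117], [0.464, 0.008, -0.886], [-117.63, -0.84, 89.36], [-18.8, -22.0, -57.9, -18.7, -29.2, -57.7])
0.1 ([0.216, -0.206, 0.117], [0.464, 0.008, -0.886], [-117.63, -0.84, 89.36], [-18.8, -22.0, -57.8, -18.8, -29.2, -57.6])
0.2 ([0.216, -0.206, 0.117], [0.464, 0.007, -0.886], [-117.63, -0.81, 89.34], [-18.8, -22.0, -57.9, -18.7, -29.2, -57.6])
0.3 ([0.216, -0.207, 0.117], [0.464, 0.007, -0.886], [-117.63, -0.78, 89.33], [-18.8, -21.9, -57.9, -18.7, -29.1, -57.6])
0.5 ([0.216, -0.207, 0.117], [0.464, 0.005, -0.886], [-117.62, -0.72, 89.3], [-18.9, -21.9, -57.9, -18.6, -29.1, -57.6])
1 ([0.216, -0.208, 0.117], [0.463, 0.004, -0.886], [-117.61, -0.64, 89.25], [-19.0, -21.8, -57.9, -18.6, -29.0, -57.6])
true (.214,-.205,.11) y=(.439,.017,-.899)
```

```bash
cat > srch.py <<'E'
from sim import *
import sys
def ik(q0,x,R):
    f=least_squares(lambda z:(lambda X,Q:np.r_[X-x,.5*(Q.inv()*R).as_rotvec()])(*FK(z)),np.clip(q0,LO+.1,HI-.1),bounds=(LO-.01,HI+.01)); return f.x,np.sqrt(2*f.cost)
if __name__=="__main__":
    q0=np.array([19.006,-42.858,-58.143,-5.459,-46.898,-102.493]); w=.55
    x0,R0=FK(q0); out=[]
    for yaw in(-60,-30,0,30,60):
      R=R0*ry(yaw)
      for x in np.arange(.15,.56,.1):
        for y in np.arange(-.4,.41,.1):
          for z in(.12,.2,.3,.4):
            if np.hypot(x,y)<.22: continue
            q,e=ik(q0,np.array([x,y,z]),R)
            # extend inward to the limit: keep only near limit
            if e>.003 or q[2]>-50: continue
            l0=FK(q)[1].as_matrix()[:2,1]
            for d in ([0,0,.04],[0,.02,.035],[0,-.02,.035],[.02,0,.035],[-.02,0,.035],[.02,-.02,.03],[-.02,-.02,.03]):
                z_=q.copy()
                for i in range(4): z_=row(z_,d,0,w)
                l=FK(z_)[1].as_matrix()[:2,1]
                out.append((np.hypot(*l),[round(v,2) for v in(x,y,z)],yaw,d,l.round(3).tolist(),z_.round(0).tolist()))
    out.sort(key=lambda o:o[0])
    for o in out[:25]: print(o)
E
time python3 srch.py
```

```text
(np.float64(0.3517873419637812), [np.float64(0.45), np.float64(0.3), 0.2], -30, [0, 0.02, 0.035], [0.295, 0.192], [59.0, -2.0, -58.0, 31.0, -17.0, -143.0])
(np.float64(0.35266293385307523), [np.float64(0.35), np.float64(0.4), 0.2], -60, [0, 0.02, 0.035], [0.32, 0.148], [73.0, -2.0, -58.0, 39.0, -25.0, -134.0])
(np.float64(0.35804988470868976), [np.float64(0.45), np.float64(0.2), 0.2], 0, [0, 0.02, 0.035], [0.279, 0.225], [57.0, -6.0, -58.0, 20.0, -19.0, -161.0])
(np.float64(0.3655100088626959), [np.float64(0.45), np.float64(0.4), 0.2], -30, [0, 0.02, 0.035], [0.325, 0.168], [63.0, 4.0, -58.0, 52.0, -16.0, -168.0])
(np.float64(0.36890519392382953), [np.float64(0.45), np.float64(0.2), 0.2], -30, [0.02, 0, 0.035], [0.302, 0.212], [70.0, -20.0, -58.0, 21.0, -36.0, -140.0])
(np.float64(0.36970890559811853), [np.float64(0.45), np.float64(0.2), 0.2], 0, [0, 0, 0.04], [0.303, 0.212], [70.0, -20.0, -58.0, 21.0, -36.0, -171.0])
(np.float64(0.3720368298541489), [np.float64(0.45), np.float64(0.3), 0.2], -60, [0.02, 0, 0.035], [0.318, 0.194], [68.0, -14.0, -58.0, 26.0, -31.0, -114.0])
(np.float64
[... 2145 characters left out ...]
-0.0, -58.0, 29.0, -11.0, -100.0])
(np.float64(0.38830861507533415), [np.float64(0.35), np.float64(0.3), 0.3], -30, [0, 0.02, 0.035], [0.346, 0.176], [88.0, -21.0, -58.0, 29.0, -45.0, -163.0])
(np.float64(0.38864359525496894), [np.float64(0.45), np.float64(0.2), 0.2], 0, [0.02, 0, 0.035], [0.308, 0.238], [71.0, -15.0, -57.0, 25.0, -31.0, -174.0])
(np.float64(0.39098926100950765), [np.float64(0.45), np.float64(0.2), 0.2], -30, [0, 0.02, 0.035], [0.3, 0.25], [45.0, -5.0, -58.0, 9.0, -14.0, -109.0])
(np.float64(0.3936410383132543), [np.float64(0.45), np.float64(0.4), 0.2], -60, [0.02, 0, 0.035], [0.353, 0.174], [75.0, -5.0, -58.0, 41.0, -27.0, -137.0])
real	1m44.175s
user	1m41.984s
sys	0m0.276s
```

```bash
nproc; cat > plan.py <<'E'
from srch import *
from multiprocessing import Pool
import time,sys
w=.55
# macro: hop to (x,y,z) w/ orientation R turned by yaw, then n rows push along world dir
def macro(a):
    q0,x,y,z,yaw,az,el,n=a
    R=FK(q0)[1]*ry(yaw)
    q,e=ik(q0,np.array([x,y,z]),R)
    if e>.004 or q[2]>-48 or q[5]<-165 or q[5]>165: return None
    d=.04*np.array([np.cos(el)*np.cos(az),np.cos(el)*np.sin(az),np.sin(el)])
    zq=q.copy(); mz=z
    for i in range(n):
        zq=row(zq,FK(zq)[1].inv().apply(d),0,w); X=FK(zq)[0]
        if X[2]<.07 or np.hypot(X[0],X[1])<.2: return None
    l=FK(zq)[1].as_matrix()[:2,1]
    return (np.hypot(*l),a[1:],l,q,zq)
def search(q0,N,n,xr=(.15,.6),yr=(-.45,.5)):
    rng=np.random.default_rng(0); J=[]
    for i in range(N):
        x,y=rng.uniform(*xr),rng.uniform(*yr); z=rng.uniform(.1,.4)
        l=FK(q0)[1].as_matrix()[:2,1]; az=np.arctan2(-l[1],-l[0])+rng.normal()*.6
        J.append((q0,x,y,z,rng.choice([-60,-30,0,30,60]),az,rng.uniform(-1.5,.5),n))
    with Pool() as p: o=[r for r in p.imap_unordered(macro,J,chunksize=4) if r]
    o.sort(key=lambda r:r[0]); return o
if __name__=="__main__":
    t=time.time();q0=np.array([19.006,-42.858,-58.143,-5.459,-46.898,-102.493])
    o=search(q0,int(sys.argv[1]),5)
    for r in o[:12]: print(round(r[0],3),np.round(r[1],2).tolist(),r[2].round(3),r[3].round(0),r[4].round(0),FK(r[4])[0].round(2))
    print(len(o),time.time()-t)
E
OMP_NUM_THREADS=1 python3 plan.py 1500
```

```text
4
0.33 [0.39, 0.32, 0.22, -30.0, -3.43, -1.38, 5.0] [0.297 0.144] [  69.   -9.  -57.   45.  -26. -163.] [  64.    8.  -58.   54.  -14. -171.] [0.39 0.37 0.1 ]
0.337 [0.47, 0.28, 0.19, -30.0, -3.41, -0.72, 5.0] [0.294 0.165] [  51.   -3.  -58.   52.  -14. -156.] [  71.    1.  -58.   40.  -20. -164.] [0.36 0.35 0.13]
0.339 [0.51, 0.31, 0.2, -60.0, -2.56, -1.05, 5.0] [0.277 0.195] [  51.    1.  -52.   46.  -16. -120.] [  50.    6.  -58.   38.   -8. -113.] [0.45 0.26 0.09]
0.362 [0.35, 0.25, 0.26, -30.0, -2.78, -0.27, 5.0] [0.314 0.181] [  78.  -23.  -58.   34.  -41. -157.] [ 111.  -39.  -58.   23.  -69. -174.] [0.25 0.21 0.25]
0.369 [0.39, 0.33, 0.27, -30.0, -3.28, -1.15, 5.0] [0.334 0.156] [  73.  -12.  -50.   35.  -36. -155.] [  77.   -1.  -58.   43.  -25. -173.] [0.33 0.37 0.15]
0.375 [0.44, 0.16, 0.24, -60.0, -3.94, -1.19, 5.0] [0.287 0.241] [ 51. -17. -54.  23. -29. -95.] [ 50.  -0. -58.  21. -11. -95.] [0.43 0.2  0.11]
0.382 [0.19, 0.31, 0.27, -60.0, -2.82, -1.18, 5.0] [0.368 0.102] [ 125.  -28.  -57.   30.  -68. -165.] [ 131.  -14.  -58.   24.  -58. -174.] [0.1  0.33 0.18]
0.382 [0.3, 0.3, 0.28, -60.0, -1.97, -0.4, 5.0] [0.343 0.167] [  91.  -22.  -55.   34.  -49. -138.] [ 124.  -51.  -58.   22.  -86. -152.] [0.27 0.16 0.26]
0.382 [0.46, 0.23, 0.21, -60.0, -2.43, -0.78, 5.0] [0.292 0.246] [  52.   -8.  -55.   35.  -20. -109.] [ 46.  -8. -58.   8. -18. -79.] [0.4  0.13 0.12]
0.384 [0.24, 0.39, 0.26, -60.0, -2.83, -1.2, 5.0] [0.366 0.119] [ 102.  -14.  -54.   37.  -49. -152.] [ 108.   -1.  -58.   38.  -39. -166.] [0.17 0.41 0.14]
0.386 [0.37, 0.21, 0.31, -60.0, -2.04, -1.28, 5.0] [0.318 0.218] [  72.  -26.  -50.   26.  -49. -113.] [ 56. -16. -58.  18. -27. -96.] [0.39 0.16 0.18]
0.393 [0.37, 0.16, 0.27, -30.0, -2.07, -1.32, 5.0] [0.305 0.247] [  67.  -29.  -56.   26.  -43. -139.] [  44.  -11.  -58.    6.  -19. -104.] [0.4  0.1  0.13]
54 31.195261240005493
```

```bash
cat > plan2.py <<'E'
from srch import *
from multiprocessing import Pool
w=.55
Q0=np.array([19.006,-42.858,-58.143,-5.459,-46.898,-102.493])
def run(q,seq,w=w):
    for d,n in seq:
        for i in range(n):
            q=row(q,FK(q)[1].inv().apply(d),0,w)
    return q
def line(q,tgt,step=.0415):
    x=FK(q)[0];D=np.array(tgt)-x;n=int(np.ceil(np.linalg.norm(D)/step)); return D/n,n
def job(a):
    q,az,r,z,paz,el,n=a
    t=np.array([r*np.cos(az),r*np.sin(az),z])
    qq,e=ik(q,t,FK(q)[1])
    if e>.003: return None
    d=.04*np.array([np.cos(el)*np.cos(paz),np.cos(el)*np.sin(paz),np.sin(el)])
    best=None
    for i in range(n):
        qq=row(qq,FK(qq)[1].inv().apply(d),0,w)
        l=FK(qq)[1].as_matrix()[:2,1]; 
        if best is None or np.hypot(*l)<best[0]: best=(np.hypot(*l),i+1,l,qq.copy())
    return best+(a[1:],)
if __name__=="__main__":
    q=Q0.copy()
    for t in([.05,-.5,.38],[-.75,-.5,.38]):
        d,n=line(q,t); print(t,d.round(4),n); q=run(q,[(d,n)]); print(rep(q))
    rng=np.random.default_rng(1)
    J=[(q,np.radians(rng.uniform(-170,-125)),rng.uniform(.75,1.0),rng.uniform(.33,.5),np.radians(rng.uniform(-175,-120)),rng.uniform(-.3,.3),16) for i in range(200)]
    with Pool() as p:o=[r for r in p.imap_unordered(job,J) if r]
    o.sort(key=lambda r:r[0])
    for r in o[:10]: print(round(r[0],3),r[1],r[2].round(3),np.round([np.degrees(r[4][0]),r[4][1],r[4][2],np.degrees(r[4][3]),r[4][4]],2),r[3].round(0),FK(r[3])[0].round(2))
E
OMP_NUM_THREADS=1 python3 plan2.py
```

```text
[0.05, -0.5, 0.38] [-0.0162 -0.034   0.0164] 12
([0.084, -0.373, 0.382], [0.386, 0.052, -0.921], [-112.84, -2.31, 92.19], [-71.3, -10.5, -11.0, -22.6, -85.2, -15.9])
[-0.75, -0.5, 0.38] [-0.0397 -0.006  -0.0001] 21
([-0.695, -0.466, 0.345], [0.337, 0.02, -0.941], [-109.7, -0.68, 91.55], [-138.5, 51.8, 71.7, -14.6, -124.8, 43.2])
0.028 14 [-0.006 -0.028] [-1.6812e+02  7.8000e-01  4.2000e-01 -1.6111e+02 -1.3000e-01] [-154.   62.   72.   -1.  -99.   65.] [-0.98 -0.27  0.2 ]
0.06 13 [-0.002 -0.06 ] [-1.5899e+02  8.0000e-01  3.9000e-01 -1.6810e+02 -2.0000e-02] [-153.   60.   72.   -3. -100.   63.] [-0.96 -0.3   0.23]
0.082 12 [ 0.032 -0.076] [-162.87    0.8     0.38 -141.49    0.2 ] [-144.   54.   72.   -5. -106.   53.] [-0.86 -0.42  0.32]
0.093 14 [ 0.027 -0.089] [-1.5265e+02  7.5000e-01  3.4000e-01 -1.6310e+02 -5.0000e-02] [-148.   62.   72.   -5.  -99.   58.] [-0.93 -0.4   0.19]
0.098 13 [ 0.044 -0.088] [-1.5345e+02  7.8000e-01  3.6000e-01 -1.5939e+02 -1.1000e-01] [-147.   62.   72.   -6.  -99.   56.] [-0.92 -0.42  0.19]
0.1 15 [ 0.034 -0.094] [-1.6665e+02  7.7000e-01  3.5000e-01 -1.2913e+02  1.0000e-02] [-139.   60.   72.   -5. -100.   49.] [-0.86 -0.52  0.22]
0.103 14 [ 0.046 -0.092] [-1.6465e+02  8.0000e-01  4.0000e-01 -1.2655e+02 -1.0000e-01] [-138.   61.   72.   -6.  -99.   48.] [-0.85 -0.54  0.21]
0.108 13 [ 0.048 -0.097] [-1.4959e+02  7.8000e-01  4.0000e-01 -1.6381e+02 -1.4000e-01] [-146.   61.   72.   -6. -100.   56.] [-0.91 -0.42  0.2 ]
0.115 12 [ 0.047 -0.105] [-1.5810e+02  8.2000e-01  3.5000e-01 -1.3425e+02  9.0000e-02] [-139.   58.   72.   -6. -102.   48.] [-0.84 -0.52  0.26]
0.12 12 [ 0.04  -0.113] [-1.5105e+02  7.8000e-01  4.4000e-01 -1.5408e+02  1.4000e-01] [-143.   53.   72.   -7. -106.   51.] [-0.84 -0.45  0.33]
```

Emit:
jog_arm(steps=[[1,-0.031,-0.025,-0.009,0],[1,-0.031,-0.025,-0.009,0],[1,-0.031,-0.025,-0.009,0],[1,-0.031,-0.025,-0.009,0],[1,-0.031,-0.025,-0.009,0],[1,-0.031,-0.025,-0.009,0],[1,-0.031,-0.025,-0.009,0],[1,-0.031,-0.025,-0.009,0]])

```text
time_s: 14.2
tcp_pos: [0.2316, -0.2659, 0.2845]
eef_rot: [-113.5, -9.7, 93.7]
contact_force: [2.3, 0.3, 0.1]
gripper_width: 0.0634
```

```bash
cat > go.py <<'E'
import sys
from h import *
from plant import r
from scipy.spatial.transform import Rotation as Ro
s=r.get_state();R=Ro.from_euler("xyz",s["eef_rot"],degrees=True).as_matrix()
print("t",round(s["time_s"],2),"tcp",np.round(s["tcp_pos"],4),"y",R[:,1].round(3),"rot",np.round(s["eef_rot"],2),"q",np.round(s["joints"],1),"F",np.round(s["contact_force"],1),"w",round(s["gripper_width"],4))
x=np.array(s["tcp_pos"])
for a in sys.argv[1:]:
    g=np.array([float(v) for v in a.split(",")]); d=g-x; n=int(np.ceil(np.linalg.norm(d)/.0415)); print(g,"n",n,"row",(R.T@d/n).round(4),"total",(R.T@d).round(4)); x=g
E
python3 go.py " -.15,-.5,.4" " -.7,-.25,.4"
```

```text
t 14.2 tcp [ 0.2316 -0.2659  0.2845] y [ 0.388  0.18  -0.904] rot [-113.5    -9.72   93.73] q [-44.  -13.5 -25.4 -25.1 -70.4 -37.4] F [2.3 0.3 0.1] w 0.0634
[-0.15 -0.5   0.4 ] n 12 row [-0.0155 -0.0246  0.0253] total [-0.1862 -0.2946  0.3037]
[-0.7  -0.25  0.4 ] n 15 row [ 0.0187 -0.0112  0.0338] total [ 0.2812 -0.1682  0.5076]
```

Emit:
jog_arm(steps=[[1,-0.0155,-0.0246,0.0253,0],[1,-0.0155,-0.0246,0.0253,0],[1,-0.0155,-0.0246,0.0253,0],[1,-0.0155,-0.0246,0.0253,0],[1,-0.0155,-0.0246,0.0253,0],[1,-0.0155,-0.0246,0.0253,0],[1,-0.0155,-0.0246,0.0253,0],[1,-0.0155,-0.0246,0.0253,0],[1,-0.0155,-0.0246,0.0253,0],[1,-0.0155,-0.0246,0.0253,0],[1,-0.0155,-0.0246,0.0253,0],[1,-0.0155,-0.0246,0.0253,0]])

```text
time_s: 15.2
tcp_pos: [-0.1505, -0.4986, 0.4003]
eef_rot: [-113.5, -9.7, 93.7]
contact_force: [0.6, -0.8, -0.7]
gripper_width: 0.0635
```

```bash
python3 go.py " -.7,-.3,.4"
```

```text
t 15.2 tcp [-0.1505 -0.4986  0.4003] y [ 0.387  0.181 -0.904] rot [-113.46   -9.75   93.74] q [-100.8   13.7   15.   -21.1 -105.7    9.3] F [ 0.6 -0.8 -0.7] w 0.0635
[-0.7 -0.3  0.4] n 15 row [ 0.0154 -0.0118  0.0338] total [ 0.2306 -0.1765  0.507 ]
```

Emit:
jog_arm(steps=[[1,0.0154,-0.0118,0.0338,0],[1,0.0154,-0.0118,0.0338,0],[1,0.0154,-0.0118,0.0338,0],[1,0.0154,-0.0118,0.0338,0],[1,0.0154,-0.0118,0.0338,0],[1,0.0154,-0.0118,0.0338,0],[1,0.0154,-0.0118,0.0338,0],[1,0.0154,-0.0118,0.0338,0],[1,0.0154,-0.0118,0.0338,0],[1,0.0154,-0.0118,0.0338,0],[1,0.0154,-0.0118,0.0338,0],[1,0.0154,-0.0118,0.0338,0]])

```text
time_s: 16.2
tcp_pos: [-0.5898, -0.3386, 0.3998]
eef_rot: [-113.5, -9.7, 93.8]
contact_force: [-0.7, -1.2, -1.4]
gripper_width: 0.0635
```

```bash
python3 go.py " -.85,-.3,.4"; cat > plan3.py <<'E'
from plan2 import *
from plant import r
q=np.array(r.get_state()["joints"])
rng=np.random.default_rng(1);J=[]
for i in range(240): J.append((q,np.radians(rng.uniform(-180,-140)),rng.uniform(.6,.85),rng.uniform(.3,.5),np.radians(rng.uniform(-185,-130)),rng.uniform(-.3,.3),16))
with Pool() as p:o=[r for r in p.imap_unordered(job,J) if r]
o.sort(key=lambda r:r[0])
for r in o[:10]: 
    a=r[4]; print(round(r[0],3),r[1],r[2].round(3),"start",np.round([a[1]*np.cos(a[0]),a[1]*np.sin(a[0]),a[2]],2),"push",np.round([np.degrees(a[3]),a[4]],2),r[3].round(0),FK(r[3])[0].round(2))
E
OMP_NUM_THREADS=1 python3 plan3.py
```

```text
t 16.2 tcp [-0.5898 -0.3386  0.3998] y [ 0.387  0.181 -0.904] rot [-113.48   -9.75   93.76] q [-137.9   35.4   43.2   -8.5 -121.9   46.6] F [-0.7 -1.2 -1.4] w 0.0635
[-0.85 -0.3   0.4 ] n 7 row [ 0.0078 -0.0134  0.0342] total [ 0.0548 -0.094   0.2395]
0.022 16 [-0.02   0.008] start [-0.74 -0.32  0.34] push [-134.76    0.28] [-134.   56.   72.    1. -105.   46.] [-0.8  -0.54  0.31]
0.025 16 [0.022 0.012] start [-0.71 -0.37  0.34] push [-140.87   -0.19] [-136.   68.   72.   -0.  -95.   48.] [-0.86 -0.56  0.09]
0.034 16 [ 0.003 -0.033] start [-0.66 -0.43  0.33] push [-140.65    0.2 ] [-133.   58.   72.   -1. -102.   44.] [-0.8  -0.59  0.26]
0.051 16 [0.049 0.016] start [-0.65 -0.37  0.36] push [-141.95   -0.15] [-136.   66.   72.   -1.  -98.   47.] [-0.84 -0.56  0.12]
0.055 16 [0.039 0.039] start [-0.65 -0.4   0.31] push [-158.52   -0.19] [-142.   69.   72.    0.  -96.   54.] [-0.92 -0.46  0.07]
0.056 16 [ 0.039 -0.04 ] start [-0.64 -0.47  0.34] push [-1.3976e+02 -1.2000e-01] [-132.   66.   72.   -3.  -95.   43.] [-0.8  -0.64  0.12]
0.056 16 [0.008 0.056] start [-0.64 -0.31  0.47] push [-150.23    0.19] [-140.   54.   72.    2. -110.   53.] [-0.82 -0.43  0.35]
0.059 16 [0.057 0.014] start [-0.64 -0.37  0.37] push [-1.4164e+02 -1.2000e-01] [-135.   65.   72.   -2. -100.   47.] [-0.83 -0.57  0.15]
0.062 16 [ 0.062 -0.003] start [-0.55 -0.43  0.45] push [-1.4971e+02  4.0000e-02] [-135.   57.   72.   -3. -107.   46.] [-0.79 -0.54  0.27]
0.066 16 [0.065 0.01 ] start [-0.57 -0.36  0.43] push [-140.84    0.23] [-133.   52.   72.   -2. -112.   44.] [-0.74 -0.54  0.35]
```

```bash
cat > push.py <<'E'
import sys
from h import *
from plant import r
from scipy.spatial.transform import Rotation as Ro
s=r.get_state();R=Ro.from_euler("xyz",s["eef_rot"],degrees=True).as_matrix()
print("t",round(s["time_s"],2),"tcp",np.round(s["tcp_pos"],4),"y",R[:,1].round(3),"rot",np.round(s["eef_rot"],2),"q",np.round(s["joints"],1),"F",np.round(s["contact_force"],1),"w",round(s["gripper_width"],4))
az,el=np.radians(float(sys.argv[1])),float(sys.argv[2])
print("row",(R.T@(.04*np.array([np.cos(el)*np.cos(az),np.cos(el)*np.sin(az),np.sin(el)]))).round(4))
E
python3 push.py -145 .15
```

```text
t 16.2 tcp [-0.5898 -0.3386  0.3998] y [ 0.387  0.181 -0.904] rot [-113.48   -9.75   93.76] q [-137.9   35.4   43.2   -8.5 -121.9   46.6] F [-0.7 -1.2 -1.4] w 0.0635
row [-0.0192 -0.0221  0.0273]
```

Emit:
jog_arm(steps=[[1,-0.0192,-0.0221,0.0273,0],[1,-0.0192,-0.0221,0.0273,0],[1,-0.0192,-0.0221,0.0273,0],[1,-0.0192,-0.0221,0.0273,0],[1,-0.0192,-0.0221,0.0273,0],[1,-0.0192,-0.0221,0.0273,0],[1,-0.0192,-0.0221,0.0273,0]])

```text
time_s: 16.78
tcp_pos: [-0.6938, -0.4242, 0.3718]
eef_rot: [-108.2, -7.9, 93.0]
contact_force: [1.0, 0.7, -1.0]
gripper_width: 0.0636
```

```bash
python3 push.py -145 .1
```

```text
t 16.78 tcp [-0.6938 -0.4242  0.3718] y [ 0.305  0.147 -0.941] rot [-108.21   -7.9    93.01] q [-137.6   51.5   71.6   -7.2 -128.9   45.7] F [ 1.   0.7 -1. ] w 0.0636
row [-0.0203 -0.0171  0.0299]
```

Emit:
jog_arm(steps=[[1,-0.0203,-0.0171,0.0299,0],[1,-0.0203,-0.0171,0.0299,0],[1,-0.0203,-0.0171,0.0299,0],[1,-0.0203,-0.0171,0.0299,0],[1,-0.0205,-0.0155,0.0305,0],[1,-0.0205,-0.0155,0.0305,0],[1,-0.0205,-0.0145,0.0305,0],[1,-0.0205,-0.0145,0.0305,0]])

```text
time_s: 17.45
tcp_pos: [-0.7646, -0.488, 0.3093]
eef_rot: [-97.9, -3.5, 92.0]
contact_force: [-0.1, 0.4, -1.4]
gripper_width: 0.0632
```

```bash
python3 push.py -145 .1
```

```text
t 17.45 tcp [-0.7646 -0.488   0.3093] y [ 0.135  0.066 -0.989] rot [-97.87  -3.53  92.02] q [-136.3   55.2   71.6   -2.9 -114.6   47.1] F [-0.1  0.4 -1.4] w 0.0632
row [-0.0214 -0.0098  0.0323]
```

Emit:
jog_arm(steps=[[1,-0.0214,-0.0098,0.0323,0],[1,-0.0214,-0.009,0.0323,0],[1,-0.0214,-0.008,0.0325,0],[1,-0.0214,-0.007,0.0325,0],[1,-0.0214,-0.006,0.0328,0]])

```text
time_s: 17.87
tcp_pos: [-0.8149, -0.5297, 0.2694]
eef_rot: [-91.0, -0.4, 91.8]
contact_force: [-0.3, 0.1, -1.3]
gripper_width: 0.0634
```

```bash
python3 push.py -145 .1
```

```text
t 17.87 tcp [-0.8149 -0.5297  0.2694] y [ 0.018  0.007 -1.   ] rot [-91.05  -0.35  91.78] q [-135.8   57.8   71.6   -0.5 -104.8   47.4] F [-0.3  0.1 -1.3] w 0.0634
row [-0.0218 -0.0047  0.0332]
```

Emit:
jog_arm(steps=[[1,-0.017,-0.003,0.026,0],[1,0,0,0,0]])

```text
time_s: 18.03
tcp_pos: [-0.8227, -0.5366, 0.2604]
eef_rot: [-90.1, 0.1, 91.8]
contact_force: [0.5, -0.3, -2.3]
gripper_width: 0.0635
```

```bash
python3 go.py " -.25,-.5,.36" ".25,-.40,.36" ".4745,.1573,.2"; python3 cap.py w5
```

```text
t 18.03 tcp [-0.8227 -0.5366  0.2604] y [ 0.002 -0.001 -1.   ] rot [-9.012e+01  8.000e-02  9.180e+01] q [-1.357e+02  5.840e+01  7.150e+01 -1.000e-01 -1.032e+02  4.740e+01] F [ 0.5 -0.3 -2.3] w 0.0635
[-0.25 -0.5   0.36] n 15 row [ 0.0012 -0.0066 -0.0383] total [ 0.0184 -0.0984 -0.5738]
[ 0.25 -0.4   0.36] n 13 row [ 0.0065  0.0001 -0.0387] total [ 0.0842  0.001  -0.5029]
[0.4745 0.1573 0.2   ] n 15 row [ 0.0367  0.0107 -0.0161] total [ 0.5502  0.1598 -0.2416]
```

View pics/w5.png

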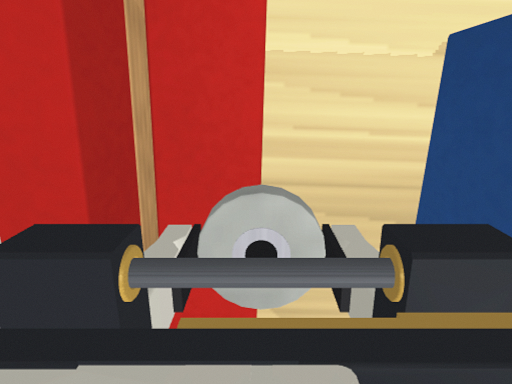

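```bash
cat > hub.py <<'E'
import sys
from h import *
c=pickle.load(open(sys.argv[1]+".pkl","rb")); T=np.array(c["tool_from_camera"])
im=c["image"]
for a in sys.argv[2:]:
    u,v,Y=map(float,a.split(","))
    d=T[:3,:3]@np.array([(u-c["cx"])/f(c),(v-c["cy"])/f(c),1]);o=T[:3,3]
    print(u,v,(o+d*(Y-o[1])/d[1]).round(4))
E
python3 hub.py w5 262,247,.005 261,256,.005 198,250,.005 326,250,.005 262,186,.005 262,308,.005 
python3 - <<'E'
import cv2
m=cv2.imread("pics/w5.png")[170:320,180:345];cv2.imwrite("pics/w5c.png",cv2.resize(m,None,fx=4,fy=4,interpolation=cv2.INTER_CUBIC))
E
```

```text
262.0 247.0 [0.0005 0.005  0.0032]
261.0 256.0 [-0.      0.005  -0.0016]
198.0 250.0 [-0.0305  0.005   0.0017]
326.0 250.0 [0.0314 0.005  0.0016]
262.0 186.0 [0.0005 0.005  0.0338]
262.0 308.0 [ 0.0005  0.005  -0.031 ]
```

View pics/w5c.png

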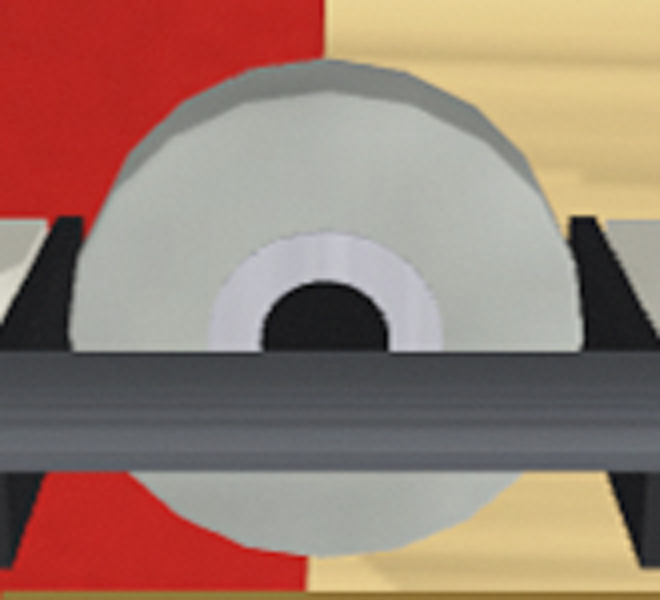

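Emit:
jog_arm(steps=[[1,0.0012,-0.0066,-0.0383,0],[1,0.0012,-0.0066,-0.0383,0],[1,0.0012,-0.0066,-0.0383,0],[1,0.0012,-0.0066,-0.0383,0],[1,0.0012,-0.0066,-0.0383,0],[1,0.0012,-0.0066,-0.0383,0],[1,0.0012,-0.0066,-0.0383,0],[1,0.0012,-0.0066,-0.0383,0],[1,0.0012,-0.0066,-0.0383,0],[1,0.0012,-0.0066,-0.0383,0],[1,0.0012,-0.0066,-0.0383,0],[1,0.0012,-0.0066,-0.0383,0]])

```text
time_s: 19.08
tcp_pos: [-0.3753, -0.5077, 0.3431]
eef_rot: [-89.9, 0.2, 91.8]
contact_force: [1.3, -0.5, -1.5]
gripper_width: 0.0631
```

```bash
python3 go.py " -.1,-.52,.36" ".45,-.30,.36" ".4745,.1573,.2"
```

```text
t 19.08 tcp [-0.3753 -0.5077  0.3431] y [-0.001 -0.004 -1.   ] rot [-89.95   0.24  91.78] q [-108.8   13.8    3.8   -0.   -79.7   20.6] F [ 1.3 -0.5 -1.5] w 0.0631
[-0.1  -0.52  0.36] n 7 row [-0.003  -0.0024 -0.0392] total [-0.0209 -0.0171 -0.2747]
[ 0.45 -0.3   0.36] n 15 row [ 0.0135 -0.0001 -0.0371] total [ 0.2028 -0.0014 -0.5566]
[0.4745 0.1573 0.2   ] n 12 row [ 0.0381  0.0132 -0.0032] total [ 0.457   0.1581 -0.0388]
```

Emit:
jog_arm(steps=[[1,-0.003,-0.0024,-0.0392,0],[1,-0.003,-0.0024,-0.0392,0],[1,-0.003,-0.0024,-0.0392,0],[1,-0.003,-0.0024,-0.0392,0],[1,-0.003,-0.0024,-0.0392,0],[1,-0.003,-0.0024,-0.0392,0],[1,0.0135,0,-0.0371,0],[1,0.0135,0,-0.0371,0],[1,0.0135,0,-0.0371,0],[1,0.0135,0,-0.0371,0],[1,0.0135,0,-0.0371,0],[1,0.0135,0,-0.0371,0]])

```text
time_s: 20.08
tcp_pos: [0.0791, -0.4298, 0.3567]
eef_rot: [-90.0, 0.3, 91.8]
contact_force: [1.0, -1.1, -1.3]
gripper_width: 0.0635
```

Emit:
jog_arm(steps=[[1,0.0135,0,-0.0371,0],[1,0.0135,0,-0.0371,0],[1,0.0135,0,-0.0371,0],[1,0.0135,0,-0.0371,0],[1,0.0135,0,-0.0371,0],[1,0.0135,0,-0.0371,0],[1,0.0135,0,-0.0371,0],[1,0.0135,0,-0.0371,0],[1,0.0135,0,-0.0371,0],[1,0.0135,0,-0.0371,0]])

```text
time_s: 20.92
tcp_pos: [0.4458, -0.2836, 0.3561]
eef_rot: [-90.0, 0.2, 91.8]
contact_force: [0.2, -1.4, -0.7]
gripper_width: 0.0631
```

```bash
python3 go.py ".4745,.1573,.12"
```

```text
t 20.92 tcp [ 0.4458 -0.2836  0.3561] y [ 0.001 -0.004 -1.   ] rot [-90.03   0.24  91.81] q [-11.    3.4  -7.2   0.2 -79.4 -77.2] F [ 0.2 -1.4 -0.7] w 0.0631
[0.4745 0.1573 0.12  ] n 13 row [ 0.0339  0.018  -0.0033] total [ 0.4408  0.2343 -0.0425]
```

Emit:
jog_arm(steps=[[1,0.0339,0.018,-0.0033,0],[1,0.0339,0.018,-0.0033,0],[1,0.0339,0.018,-0.0033,0],[1,0.0339,0.018,-0.0033,0],[1,0.0339,0.018,-0.0033,0],[1,0.0339,0.018,-0.0033,0],[1,0.0339,0.018,-0.0033,0],[1,0.0339,0.018,-0.0033,0],[1,0.0339,0.018,-0.0033,0],[1,0.0339,0.018,-0.0033,0],[1,0.0339,0.018,-0.0033,0],[1,0.0339,0.018,-0.0033,0]])

```text
time_s: 21.92
tcp_pos: [0.4713, 0.1237, 0.1377]
eef_rot: [-90.0, 0.2, 91.8]
contact_force: [1.1, 0.1, -1.1]
gripper_width: 0.0634
```

```bash
python3 cap.py w6; python3 go.py ".4745,.1573,.06"; python3 - <<'E'
from h import *
from plant import r
c=r.capture("side");cv2.imwrite("pics/s6.png",cv2.resize(c["image"][150:330,170:350][:,:,::-1],None,fx=3.3,fy=3.3,interpolation=cv2.INTER_CUBIC))
E
```

```text
t 21.97 tcp [0.4714 0.1274 0.1346] y [-0.001 -0.004 -1.   ] rot [-89.93   0.2   91.85] q [  38.3    9.1  -31.1    0.2  -49.9 -126.6] F [ 1.1  5.9 -4.7] w 0.0632
[0.4745 0.1573 0.06  ] n 2 row [ 0.015   0.0373 -0.0021] total [ 0.0301  0.0745 -0.0041]
```

View pics/w6.png

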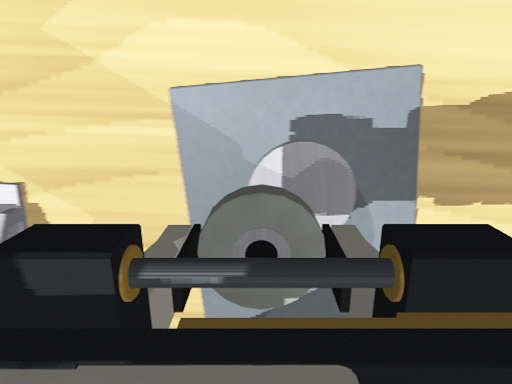

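View pics/s6.png

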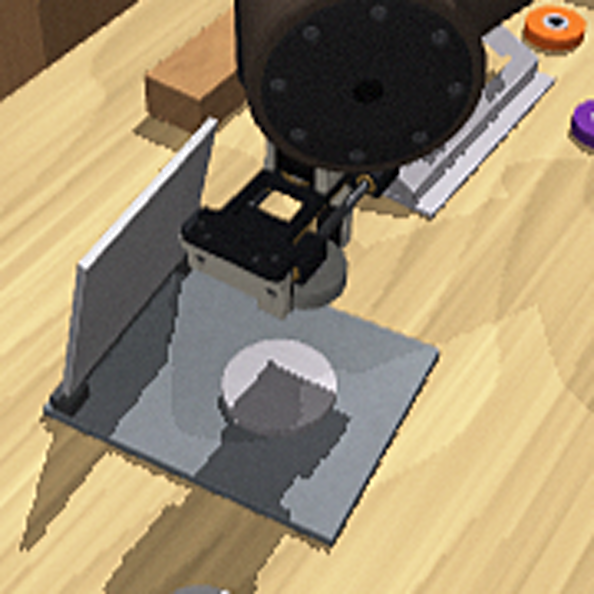

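```bash
python3 - <<'E'
import cv2
m=cv2.imread("pics/w6.png")[125:245,235:375];cv2.imwrite("pics/w6c.png",cv2.resize(m,None,fx=5,fy=5,interpolation=cv2.INTER_CUBIC))
E
```

```text
(no output)
```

View pics/w6c.png

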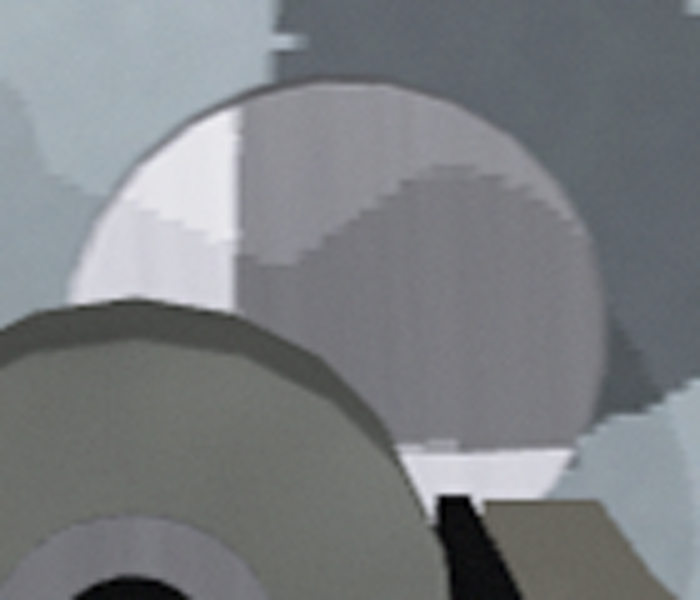

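```bash
python3 - <<'E'
from h import *
from scipy.optimize import least_squares
c=pickle.load(open("w6.pkl","rb"))
pts=[(72,290),(105,212),(150,155),(205,112),(330,82),(440,98),(520,145),(575,212),(605,300),(602,390),(577,450),(545,497)]
X=np.array([onz(c,235+(u+.5)/5-.5,125+(v+.5)/5-.5,.02)[:2] for u,v in pts])
f_=least_squares(lambda p:np.hypot(*(X-p[:2]).T)-p[2],[.4745,.157,.045]);print(f_.x,np.abs(f_.fun).max())
E
```

```text
[0.47566374 0.15692384 0.04466032] 0.0006239597367622279
```

Emit:
jog_arm(steps=[[1,0.0146,0.03,-0.002,0],[1,0.0146,0.03,-0.002,0],[1,0,0.01,0,0],[1,0,0,0,0],[1,0,0,0,0]])

```text
time_s: 22.43
tcp_pos: [0.4745, 0.1508, 0.0677]
eef_rot: [-89.9, 0.3, 91.8]
contact_force: [0.9, 0.3, -1.4]
gripper_width: 0.0633
```

```bash
python3 go.py ".4745,.1565,.05"
```

```text
t 22.43 tcp [0.4745 0.1508 0.0677] y [-0.001 -0.005 -1.   ] rot [-89.93   0.26  91.82] q [  40.4   15.3  -34.2    0.3  -40.7 -128.8] F [ 0.9  0.3 -1.4] w 0.0633
[0.4745 0.1565 0.05  ] n 1 row [ 0.0058  0.0176 -0.0002] total [ 0.0058  0.0176 -0.0002]
```

Emit:
jog_arm(steps=[[1,0.0058,0.009,0,0],[1,0,0.008,0,0],[1,0,0,0,0],[1,0,0,0,0]])

```text
time_s: 22.77
tcp_pos: [0.4743, 0.1567, 0.0501]
eef_rot: [-89.9, 0.2, 91.8]
contact_force: [-0.4, 0.2, -1.2]
gripper_width: 0.0633
```

```bash
python3 go.py ".4745,.1565,.045";python3 - <<'E'
from h import *
from plant import r
c=r.capture("side");cv2.imwrite("pics/s7.png",cv2.resize(c["image"][220:310,210:310][:,:,::-1],None,fx=6,fy=6,interpolation=cv2.INTER_CUBIC))
E
```

```text
t 22.77 tcp [0.4743 0.1567 0.0501] y [-0.001 -0.004 -1.   ] rot [-89.95   0.23  91.8 ] q [  41.    17.   -35.     0.2  -38.2 -129.4] F [-0.4  0.2 -1.2] w 0.0633
[0.4745 0.1565 0.045 ] n 1 row [-0.0001  0.0051 -0.0002] total [-0.0001  0.0051 -0.0002]
```

View pics/s7.png

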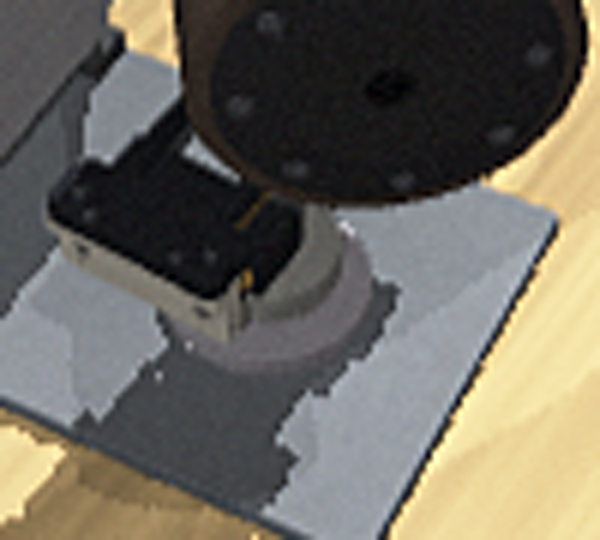

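Lower in 1 mm steps and watch the force.

Emit:
jog_arm(steps=[[1,0,0.001,0,0],[1,0,0.001,0,0],[1,0,0.001,0,0],[1,0,0,0,0]])

```text
time_s: 23.15
tcp_pos: [0.4744, 0.1569, 0.047]
eef_rot: [-90.0, 0.2, 91.8]
contact_force: [-0.5, -0.1, -0.8]
gripper_width: 0.0634
```

Emit:
jog_arm(steps=[[1,0,0.001,0,0],[1,0,0.001,0,0],[1,0,0,0,0]])

```text
time_s: 23.4
tcp_pos: [0.4743, 0.1569, 0.0449]
eef_rot: [-90.0, 0.2, 91.8]
contact_force: [0.4, -0.7, -0.6]
gripper_width: 0.0634
```

Emit:
jog_arm(steps=[[1,0,0.001,0,0],[1,0,0,0,0]])

```text
time_s: 23.57
tcp_pos: [0.4743, 0.1569, 0.0439]
eef_rot: [-90.0, 0.2, 91.8]
contact_force: [-0.5, 0.3, -1.9]
gripper_width: 0.0632
```

Emit:
jog_arm(steps=[[1,0,0.001,0,0],[1,0,0,0,0]])

```text
time_s: 23.73
tcp_pos: [0.4744, 0.1569, 0.043]
eef_rot: [-90.0, 0.2, 91.8]
contact_force: [-0.2, -0.1, -1.6]
gripper_width: 0.0632
```

Emit:
jog_arm(steps=[[1,0,0.001,0,0],[1,0,0,0,0]])

```text
time_s: 23.9
tcp_pos: [0.4744, 0.1569, 0.042]
eef_rot: [-90.0, 0.2, 91.8]
contact_force: [-1.1, 0.6, -1.9]
gripper_width: 0.0634
```

Emit:
jog_arm(steps=[[1,0,0.0007,0,0],[1,0,0,0,0]])

```text
time_s: 24.07
tcp_pos: [0.4745, 0.157, 0.0414]
eef_rot: [-90.0, 0.2, 91.8]
contact_force: [0.4, 0.5, -1.9]
gripper_width: 0.0635
```

Emit:
jog_arm(steps=[[1,0,0.0007,0,0],[1,0,0,0,0]])

```text
time_s: 24.23
tcp_pos: [0.4745, 0.157, 0.0412]
eef_rot: [-90.0, 0.2, 91.8]
contact_force: [-1.2, 0.0, 4.0]
gripper_width: 0.0629
```

Emit:
jog_arm(steps=[[0.22,0,-0.0004,0,0],[0.15,0,0,0,0],[0.05,0,0,0,0],[0,0,0,0,0],[0,0,0,0,0]])

```text
time_s: 24.65
tcp_pos: [0.4745, 0.1569, 0.0411]
eef_rot: [-90.0, 0.2, 91.8]
contact_force: [0.3, 0.7, 0.1]
gripper_width: 0.0859
```

Emit:
jog_arm(steps=[[0,0,-0.01,0,0],[0,0,-0.03,0,0],[0,0,-0.04,0,0],[0,0,-0.04,0,0],[0,0,-0.03,0,0],[0,0,0,0,0]])

```text
time_s: 25.15
tcp_pos: [0.4775, 0.1592, 0.1978]
eef_rot: [-90.5, -0.1, 91.9]
contact_force: [1.1, 0.2, -0.1]
gripper_width: 0.0875
```

```bash
python3 cap.py w8; python3 go.py ".85,.0,.35"
```

```text
t 25.2 tcp [0.4761 0.1586 0.1948] y [ 0.005  0.001 -1.   ] rot [-9.031e+01 -2.000e-02  9.183e+01] q [  41.     6.4  -25.3    0.2  -58.1 -129.3] F [ 0.2 -0.4 -0.8] w 0.0876
[0.85 0.   0.35] n 11 row [-0.0155 -0.0139 -0.0336] total [-0.1705 -0.1533 -0.3694]
```

View pics/w8.png

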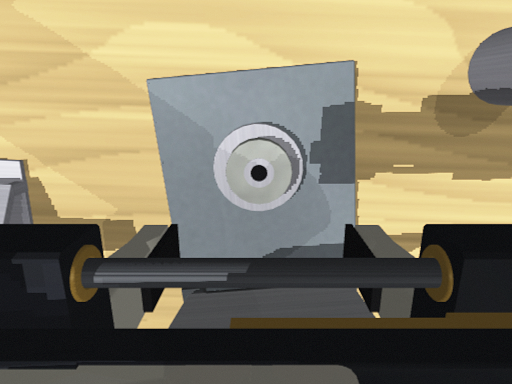

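```bash
python3 - <<'E'
from h import *
c=pickle.load(open("w8.pkl","rb"));im=c["image"]
g=im[155:190,245:275].max(2)<60;ys,xs=np.nonzero(g);print("hub",xs.mean()+245,ys.mean()+155,len(xs),onz(c,xs.mean()+245,ys.mean()+155,.036).round(4))
m=im[110:225,200:320][:,:,::-1];cv2.imwrite("pics/w8c.png",cv2.resize(m,None,fx=5,fy=5,interpolation=cv2.INTER_CUBIC))
E
```

```text
hub 258.4867724867725 172.55026455026456 189 [0.4756 0.157  0.036 ]
```

View pics/w8c.png

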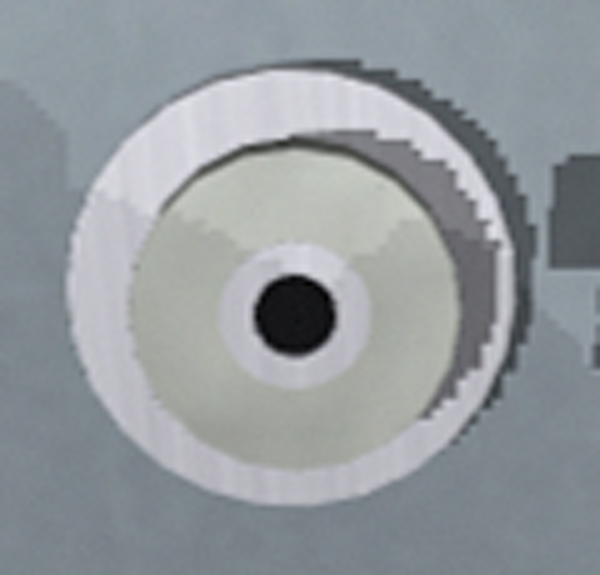

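```bash
python3 - <<'E'
from h import *
from scipy.optimize import least_squares
c=pickle.load(open("w8.pkl","rb"))
def fit(pts,z):
    X=np.array([onz(c,200+(u+.5)/5-.5,110+(v+.5)/5-.5,z)[:2] for u,v in pts])
    f_=least_squares(lambda p:np.hypot(*(X-p[:2]).T)-p[2],[.4745,.157,.045]);print(f_.x.round(4),np.abs(f_.fun).max().round(4))
fit([(68,285),(515,285),(290,67),(295,505),(110,180),(180,105),(140,435),(440,435),(400,100)],.02)
fit([(131,310),(460,310),(295,147),(295,468),(170,205),(420,430)],.036)
E
```

```text
[0.4753 0.1566 0.0435] 0.0015
[0.4756 0.1577 0.0316] 0.0014
```

```bash
python3 go.py ".5,.15,.33" ".93,.065,.42"
```

```text
t 25.2 tcp [0.4761 0.1586 0.1948] y [ 0.005  0.001 -1.   ] rot [-9.031e+01 -2.000e-02  9.183e+01] q [  41.     6.4  -25.3    0.2  -58.1 -129.3] F [ 0.2 -0.4 -0.8] w 0.0876
[0.5  0.15 0.33] n 4 row [-0.0023 -0.0338 -0.0061] total [-0.0094 -0.1351 -0.0243]
[0.93  0.065 0.42 ] n 11 row [-0.009  -0.008  -0.0389] total [-0.0987 -0.0877 -0.4275]
```

Emit:
jog_arm(steps=[[0,-0.0023,-0.0338,-0.0061,0],[0,-0.0023,-0.0338,-0.0061,0],[0,-0.0023,-0.0338,-0.0061,0],[0,-0.0023,-0.0338,-0.0061,1],[0,-0.009,-0.008,-0.0389,1],[0,-0.009,-0.008,-0.0389,0],[0,-0.009,-0.008,-0.0389,0],[0,-0.009,-0.008,-0.0389,0],[0,-0.009,-0.008,-0.0389,0],[0,-0.009,-0.008,-0.0389,0],[0,-0.009,-0.008,-0.0389,0],[0,-0.009,-0.008,-0.0389,0]])

```text
time_s: 26.2
tcp_pos: [0.8119, 0.0768, 0.3891]
eef_rot: [-89.9, 0.2, 89.8]
contact_force: [2.1, 1.0, 0.9]
gripper_width: 0.0882
```

Emit:
jog_arm(steps=[[0,-0.009,-0.008,-0.0389,0],[0,-0.009,-0.008,-0.0389,0],[0,-0.009,-0.008,-0.0389,0],[0,0,-0.005,-0.04,0],[0,0,-0.005,-0.04,0],[0,0,-0.005,-0.04,0]])

```text
time_s: 26.7
tcp_pos: [0.9522, 0.0506, 0.3758]
eef_rot: [-94.3, 0.6, 89.8]
contact_force: [-0.3, -0.3, 0.0]
gripper_width: 0.0876
```

```bash
python3 push.py 4 .15
```

```text
t 26.7 tcp [0.9522 0.0506 0.3758] y [ 0.076 -0.01  -0.997] rot [-94.33   0.55  89.79] q [  15.3   51.7   71.5    1.8 -105.7 -104.9] F [-0.3 -0.3  0. ] w 0.0876
row [ 0.0028 -0.003  -0.0398]
```

Emit:
jog_arm(steps=[[0,0.006,-0.003,-0.0395,0],[0,0.006,-0.002,-0.0395,0],[0,0.006,0,-0.0395,0],[0,0.006,0.001,-0.0395,0],[0,0.006,0.002,-0.0395,0],[0,0.006,0.003,-0.0395,0],[0,0.006,0.004,-0.0395,0],[0,0.006,0.005,-0.0395,0]])

```text
time_s: 27.37
tcp_pos: [1.0681, 0.0846, 0.321]
eef_rot: [-107.2, 0.9, 89.8]
contact_force: [0.0, -0.1, 1.1]
gripper_width: 0.0876
```

```bash
python3 push.py 8 .15
```

```text
t 27.37 tcp [1.0681 0.0846 0.321 ] y [ 0.295 -0.016 -0.955] rot [-107.17    0.87   89.76] q [  16.7   56.9   71.6    5.8  -88.5 -106.2] F [ 0.  -0.1  1.1] w 0.0876
row [ 0.0056  0.0058 -0.0392]
```

Emit:
jog_arm(steps=[[0,0.012,0.006,-0.038,0],[0,0.012,0.007,-0.038,0],[0,0.012,0.008,-0.038,0],[0,0.012,0.009,-0.037,0],[0,0.012,0.01,-0.037,0],[0,0.012,0.011,-0.037,0]])

```text
time_s: 27.87
tcp_pos: [1.1459, 0.1395, 0.2867]
eef_rot: [-116.9, 0.8, 89.8]
contact_force: [-0.5, -0.1, -0.0]
gripper_width: 0.0875
```

```bash
python3 push.py 14 .15
```

```text
t 27.87 tcp [1.1459 0.1395 0.2867] y [ 0.452 -0.014 -0.892] rot [-116.86    0.79   89.81] q [  19.3   61.    71.6    9.7  -75.5 -109.7] F [-0.5 -0.1 -0. ] w 0.0875
row [ 0.0096  0.0119 -0.037 ]
```

Emit:
jog_arm(steps=[[0,0.007,0.008,-0.027,0],[0,0,0,0,0]])

```text
time_s: 28.03
tcp_pos: [1.1543, 0.1452, 0.2804]
eef_rot: [-117.8, 0.8, 89.9]
contact_force: [0.0, -0.1, -1.4]
gripper_width: 0.0875
```

```bash
python3 go.py ".47,-.12,.31" ".49,-.1595,.169"
```

```text
t 28.03 tcp [1.1543 0.1452 0.2804] y [ 0.467 -0.013 -0.884] rot [-117.82    0.8    89.9 ] q [  19.5   61.6   71.5   10.1  -73.9 -110. ] F [ 0.  -0.1 -1.4] w 0.0875
[ 0.47 -0.12  0.31] n 18 row [-0.0148 -0.019   0.0329] total [-0.2668 -0.3421  0.5927]
[ 0.49   -0.1595  0.169 ] n 4 row [-0.0094  0.0336  0.0121] total [-0.0375  0.1345  0.0483]
```

Emit:
jog_arm(steps=[[0,-0.0148,-0.019,0.0329,0],[0,-0.0148,-0.019,0.0329,0],[0,-0.0148,-0.019,0.0329,0],[0,-0.0148,-0.019,0.0329,0],[0,-0.0148,-0.019,0.0329,0],[0,-0.0148,-0.019,0.0329,0],[0,-0.0148,-0.019,0.0329,0],[0,-0.0148,-0.019,0.0329,0],[0,-0.0148,-0.019,0.0329,0],[0,-0.0148,-0.019,0.0329,0],[0,-0.0148,-0.019,0.0329,0],[0,-0.0148,-0.019,0.0329,0]])

```text
time_s: 29.03
tcp_pos: [0.7379, -0.0178, 0.3053]
eef_rot: [-118.1, 0.8, 89.7]
contact_force: [-0.1, -0.6, 0.1]
gripper_width: 0.0876
```

Emit:
jog_arm(steps=[[0,-0.0148,-0.019,0.0329,0],[0,-0.0148,-0.019,0.0329,0],[0,-0.0148,-0.019,0.0329,0],[0,-0.0148,-0.019,0.0329,0],[0,-0.0148,-0.019,0.0329,0],[0,-0.0148,-0.019,0.0329,0]])

```text
time_s: 29.53
tcp_pos: [0.5097, -0.1052, 0.3137]
eef_rot: [-118.1, 0.8, 89.7]
contact_force: [-0.6, -0.7, 0.4]
gripper_width: 0.0874
```

```bash
python3 go.py ".49,-.1595,.169"
```

```text
t 29.53 tcp [ 0.5097 -0.1052  0.3137] y [ 0.471 -0.015 -0.882] rot [-118.12    0.8    89.71] q [  15.4  -13.2  -37.8   12.8  -39.1 -113.6] F [-0.6 -0.7  0.4] w 0.0874
[ 0.49   -0.1595  0.169 ] n 4 row [-0.0131  0.0298  0.0214] total [-0.0524  0.1191  0.0857]
```

Emit:
jog_arm(steps=[[0,-0.0125,0.0298,0.0195,0.7],[0,-0.0125,0.0298,0.0195,0],[0,-0.0125,0.0298,0.0195,0],[0,-0.0125,0.0298,0.0195,0],[0,0,0,0,0],[0,0,0,0,0]])

```text
time_s: 30.03
tcp_pos: [0.4975, -0.1564, 0.1711]
eef_rot: [-117.9, 0.5, 89.0]
contact_force: [0.9, 0.7, 0.2]
gripper_width: 0.0882
```

```bash
python3 cap.py w9; python3 - <<'E'
from h import *
c=pickle.load(open("w9.pkl","rb"));im=c["image"]
g=im[150:224,235:285].max(2)<45;ys,xs=np.nonzero(g);u,v=xs.mean()+235,ys.mean()+150
print("hub",u,v,len(xs),onz(c,u,v,.076).round(4))
E
python3 go.py ".5368,-.1597,.0805"
```

```text
hub 259.0892857142857 185.38214285714287 280 [ 0.5392 -0.1595  0.076 ]
t 30.08 tcp [ 0.4993 -0.1558  0.1733] y [ 0.471 -0.015 -0.882] rot [-118.13    0.5    89.08] q [   6.2   -3.5  -51.2   15.   -14.9 -110.6] F [0.6 0.7 1.7] w 0.0874
[ 0.5368 -0.1597  0.0805] n 3 row [-0.0008  0.0332  0.0035] total [-0.0025  0.0995  0.0106]
```

View pics/w9.png

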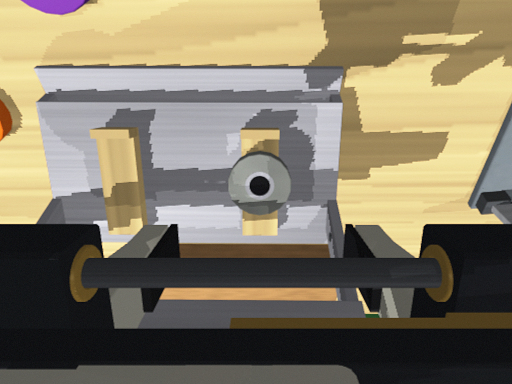

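```bash
python3 - <<'E'
from srch import *
from plant import r
q=np.array(r.get_state()["joints"]);x,R=FK(q);print(x.round(4))
for t in([.518,-.158,.127],[.5368,-.1597,.0805]):
    q,e=ik(q,np.array(t),R);print(q.round(1),round(e,5))
E
```

```text
[ 0.4993 -0.1557  0.173 ]
[   0.3    2.8  -58.3   34.8   -1.2 -125.6] 0.00415
[   2.5   10.4  -50.7   10.6   -1.3 -103.4] 0.018
```

```bash
cat > ms.py <<'E'
from srch import *
from multiprocessing import Pool
import sys
def t1(a):
    q,t,R=a; return ik(q,t,R)
def multi(t,R,N=120,tol=2e-3):
    rng=np.random.default_rng(0)
    J=[(rng.uniform(LO+1,HI-1)*[.5,1,1,1,1,1],np.array(t),R) for i in range(N)]
    with Pool() as p:o=p.map(t1,J,chunksize=4)
    S=[]
    for q,e in sorted(o,key=lambda r:r[1]):
        if e<tol and not any(np.abs(q-s[0]).max()<5 for s in S): S.append((q,e))
    return S,min(o,key=lambda r:r[1])
if __name__=="__main__":
    from plant import r
    q=np.array(r.get_state()["joints"]);R=FK(q)[1]
    for lean in (28,24,20,32,36):
      for turn in(0,180):
        Rd=Ro.from_euler("xyz",[-90-lean,0,89],degrees=True)*ry(turn)
        S,b=multi([.5368,-.1597,.0805],Rd)
        print(lean,turn,[(s[0].round(0).tolist(),round(s[1],4)) for s in S],"best",b[0].round(0),round(b[1],4))
E
OMP_NUM_THREADS=1 python3 ms.py
```

```text
28 0 [] best [   3.   10.  -51.   10.   -1. -104.] 0.0146
28 180 [] best [  3.  10. -51.  10.  -1.  76.] 0.0146
24 0 [] best [   2.   10.  -53.   25.   -3. -118.] 0.0024
24 180 [] best [  2.  10. -53.  25.  -3.  62.] 0.0024
20 0 [([5.0, 11.0, -45.0, 8.0, -14.0, -103.0], np.float64(0.0))] best [   5.   11.  -45.    8.  -14. -103.] 0.0
20 180 [([5.0, 11.0, -45.0, 8.0, -14.0, 77.0], np.float64(0.0))] best [  5.  11. -45.   8. -14.  77.] 0.0
32 0 [] best [  2.  11. -47.  -8.  -0. -85.] 0.0178
32 180 [] best [  2.  11. -47.  -8.  -0.  95.] 0.0178
36 0 [] best [  1.  11. -43. -26.  -0. -65.] 0.0117
36 180 [] best [  1.  11. -43. -26.  -0. 115.] 0.0117
```

```bash
cat > des.py <<'E'
from srch import *
from plant import r
import sys
q=np.array(r.get_state()["joints"]);w=.55
tgt=np.array([.5429-.015*.469,-.1597,.069+.015*.883])
wp=[np.array([.47,-.16,.16]),np.array([.50,-.16,.13]),tgt]
for t in wp:
    for i in range(8):
        x,R=FK(q);d=t-x;n=np.linalg.norm(d); d=d*min(1,.02/n) if n>0 else d
        q=row(q,R.inv().apply(d),0,w)
    print(t.round(4),rep(q))
E
python3 des.py
```

```text
[ 0.47 -0.16  0.16] ([0.47, -0.16, 0.16], [0.471, -0.015, -0.882], [-118.13, 0.5, 89.08], [5.7, -5.2, -55.5, 16.9, -12.3, -112.1])
[ 0.5  -0.16  0.13] ([0.5, -0.16, 0.13], [0.468, -0.009, -0.884], [-117.89, 0.18, 89.25], [2.1, 1.1, -58.3, 28.4, -3.1, -120.8])
[ 0.5359 -0.1597  0.0822] ([0.536, -0.16, 0.082], [0.456, 0.021, -0.89], [-117.15, -1.33, 90.03], [3.2, 10.2, -51.3, 11.6, -1.4, -105.1])
```

Emit:
jog_arm(steps=[[0,-0.0006,0.016,0.0018,0],[0,-0.0006,0.016,0.0018,0],[0,-0.0006,0.016,0.0018,0]])

```text
time_s: 30.33
tcp_pos: [0.5202, -0.1577, 0.133]
eef_rot: [-118.3, 0.2, 89.4]
contact_force: [0.6, -2.6, 1.1]
gripper_width: 0.0875
```

```bash
python3 go.py ".5359,-.1597,.0822"
```

```text
t 30.33 tcp [ 0.5202 -0.1577  0.133 ] y [ 0.474 -0.008 -0.88 ] rot [-118.3     0.2    89.37] q [   0.6    2.5  -58.1   34.4   -1.3 -125.3] F [ 0.6 -2.6  1.1] w 0.0875
[ 0.5359 -0.1597  0.0822] n 2 row [-0.0008  0.0261  0.0051] total [-0.0017  0.0522  0.0102]
```

Emit:
jog_arm(steps=[[0,-0.0006,0.012,0.0034,0],[0,-0.0006,0.012,0.0034,0],[0,-0.0006,0.012,0.0034,0]])

```text
time_s: 30.58
tcp_pos: [0.5277, -0.1669, 0.1016]
eef_rot: [-117.7, -0.6, 89.8]
contact_force: [-0.6, -0.3, 0.2]
gripper_width: 0.0873
```

```bash
python3 go.py ".5359,-.1597,.0822"
```

```text
t 30.58 tcp [ 0.5277 -0.1669  0.1016] y [ 0.464  0.008 -0.886] rot [-117.67   -0.63   89.77] q [   2.1    7.4  -53.4   17.7   -1.7 -110. ] F [-0.6 -0.3  0.2] w 0.0873
[ 0.5359 -0.1597  0.0822] n 1 row [0.007  0.0211 0.0018] total [0.007  0.0211 0.0018]
```

Emit:
jog_arm(steps=[[0,0.0035,0.0105,0.0009,0],[0,0.0035,0.0105,0.0009,0],[0,0,0,0,0]])

```text
time_s: 30.83
tcp_pos: [0.5373, -0.1622, 0.0833]
eef_rot: [-117.4, -1.2, 90.1]
contact_force: [0.8, 0.4, -0.9]
gripper_width: 0.0876
```

```bash
python3 go.py ".5359,-.1597,.0822"
```

```text
t 30.83 tcp [ 0.5373 -0.1622  0.0833] y [ 0.461  0.02  -0.887] rot [-117.43   -1.22   90.08] q [   3.    10.3  -50.8   10.7   -1.4 -103.8] F [ 0.8  0.4 -0.9] w 0.0876
[ 0.5359 -0.1597  0.0822] n 1 row [0.0025 0.0004 0.0018] total [0.0025 0.0004 0.0018]
```

Emit:
jog_arm(steps=[[0,0.0025,0.001,0.0015,0],[0,0,0,0,0],[1,0,0,0,0],[1,0,0,0,0],[1,0,0,0,0],[1,0,0,0,0],[1,0,0,0,0],[1,0,0,0,0]], squeeze=25)

```text
time_s: 31.5
tcp_pos: [0.5334, -0.1615, 0.0807]
eef_rot: [-117.3, -1.3, 90.0]
contact_force: [0.2, 0.4, 0.5]
gripper_width: 0.0531
```

```bash
python3 go.py ".4868,-.16,.17"
```

```text
t 31.5 tcp [ 0.5334 -0.1615  0.0807] y [ 0.458  0.021 -0.889] rot [-117.25   -1.32   90.05] q [   3.1   10.3  -51.2   10.4   -1.3 -103.7] F [0.2 0.4 0.5] w 0.0531
[ 0.4868 -0.16    0.17  ] n 3 row [ 0.0012 -0.0335  0.0002] total [ 0.0036 -0.1006  0.0006]
```

Emit:
jog_arm(steps=[[1,0,0,0,0],[1,0,0,0,0]])

```text
time_s: 31.67
tcp_pos: [0.5334, -0.1615, 0.0807]
eef_rot: [-117.2, -1.3, 90.0]
contact_force: [-2.0, 0.2, 2.5]
gripper_width: 0.0492
```

Emit:
jog_arm(steps=[[1,0,-0.008,0,0],[1,0,-0.015,0,0],[1,0,-0.02,0,0],[1,0,-0.025,0,0],[1,0,-0.03,0,0],[1,0,-0.03,0,0]])

```text
time_s: 32.17
tcp_pos: [0.4736, -0.1639, 0.1946]
eef_rot: [-117.1, -1.3, 90.0]
contact_force: [1.1, 0.0, -1.5]
gripper_width: 0.0492
```

```bash
python3 cap.py w10; python3 go.py " .45,-.3,.33"
```

```text
t 32.22 tcp [ 0.4739 -0.1642  0.2005] y [ 0.463  0.02  -0.886] rot [-117.56   -1.28   90.07] q [  3.8  -7.3 -44.5   1.4 -25.2 -95.2] F [-0.9 -1.1  4.3] w 0.0489
[ 0.45 -0.3   0.33] n 5 row [-0.0266 -0.0257 -0.008 ] total [-0.1328 -0.1286 -0.04  ]
```

View pics/w10.png

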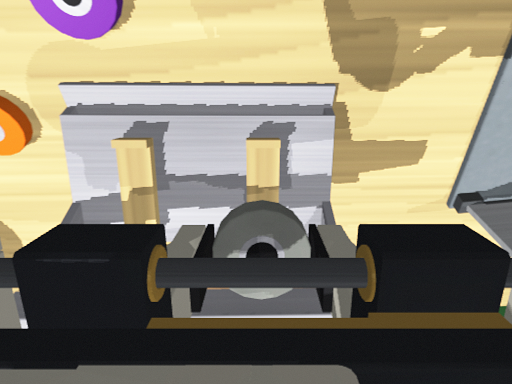

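```bash
python3 go.py " .38,-.35,.36" " -.05,-.52,.42" " -.35,-.42,.42" " -.68,-.12,.42"; python3 - <<'E'
from plan2 import *
from plant import r
q=np.array(r.get_state()["joints"])
for t in([.38,-.35,.36],[-.05,-.52,.42],[-.35,-.42,.42],[-.68,-.12,.42]):
    d,n=line(q,t); q=run(q,[(d,n)]); print(n,rep(q))
for paz in(165,172,180):
    z=run(q,[(.04*np.array([np.cos(np.radians(paz)),np.sin(np.radians(paz)),.1]),16)]); print(paz,rep(z))
E
```

```text
t 32.22 tcp [ 0.4739 -0.1642  0.2005] y [ 0.463  0.02  -0.886] rot [-117.56   -1.28   90.07] q [  3.8  -7.3 -44.5   1.4 -25.2 -95.2] F [-0.9 -1.1  4.3] w 0.0489
[ 0.38 -0.35  0.36] n 7 row [-0.026  -0.0269  0.0011] total [-0.182  -0.1886  0.0077]
[-0.05 -0.52  0.42] n 12 row [-0.014  -0.0213  0.0293] total [-0.1681 -0.2556  0.3519]
[-0.35 -0.42  0.42] n 8 row [ 0.0125 -0.0171  0.0334] total [ 0.1004 -0.1368  0.2669]
[-0.68 -0.12  0.42] n 11 row [ 0.0273 -0.0133  0.0268] total [ 0.3003 -0.1466  0.2953]
7 ([0.38, -0.35, 0.36], [0.463, 0.02, -0.886], [-117.56, -1.28, 90.07], [-33.1, -7.5, -14.7, -18.0, -61.0, -51.4])
12 ([-0.05, -0.52, 0.42], [0.463, 0.02, -0.886], [-117.56, -1.28, 90.07], [-94.9, 7.2, 11.0, -27.6, -96.8, 2.1])
8 ([-0.35, -0.42, 0.42], [0.463, 0.02, -0.886], [-117.56, -1.28, 90.07], [-125.1, 17.2, 22.1, -23.1, -111.0, 29.6])
11 ([-0.68, -0.12, 0.42], [0.463, 0.02, -0.886], [-117.56, -1.28, 90.07], [-158.7, 38.5, 51.5, -11.0, -128.8, 63.5])
165 ([-0.93, 0.062, 0.291], [0.119, 0.072, -0.99], [-96.88, -4.05, 90.83], [-170.8, 57.5, 71.7, 3.2, -111.6, 82.3])
172 ([-0.936, -0.001, 0.286], [0.105, 0.053, -0.993], [-96.06, -3.01, 90.53], [-167.5, 57.4, 71.7, 1.8, -110.8, 78.4])
180 ([-0.936, -0.073, 0.283], [0.095, 0.031, -0.995], [-95.47, -1.74, 90.19], [-163.7, 57.3, 71.7, 0.2, -110.2, 73.9])
```

Emit:
jog_arm(steps=[[1,-0.026,-0.0269,0.0011,0],[1,-0.026,-0.0269,0.0011,0],[1,-0.026,-0.0269,0.0011,0],[1,-0.026,-0.0269,0.0011,0],[1,-0.026,-0.0269,0.0011,0],[1,-0.026,-0.0269,0.0011,0],[1,-0.014,-0.0213,0.0293,0],[1,-0.014,-0.0213,0.0293,0],[1,-0.014,-0.0213,0.0293,0],[1,-0.014,-0.0213,0.0293,0],[1,-0.014,-0.0213,0.0293,0],[1,-0.014,-0.0213,0.0293,0]])

```text
time_s: 33.22
tcp_pos: [0.1786, -0.408, 0.3629]
eef_rot: [-117.3, -1.3, 90.1]
contact_force: [0.4, -0.8, -0.8]
gripper_width: 0.0495
```

Emit:
jog_arm(steps=[[1,-0.014,-0.0213,0.0293,0],[1,-0.014,-0.0213,0.0293,0],[1,-0.014,-0.0213,0.0293,0],[1,-0.014,-0.0213,0.0293,0],[1,-0.014,-0.0213,0.0293,0],[1,-0.014,-0.0213,0.0293,0],[1,0.0125,-0.0171,0.0334,0],[1,0.0125,-0.0171,0.0334,0],[1,0.0125,-0.0171,0.0334,0],[1,0.0125,-0.0171,0.0334,0],[1,0.0125,-0.0171,0.0334,0],[1,0.0125,-0.0171,0.0334,0]])

```text
time_s: 34.22
tcp_pos: [-0.2612, -0.4172, 0.3945]
eef_rot: [-117.3, -1.3, 90.0]
contact_force: [0.2, -1.8, -0.8]
gripper_width: 0.0493
```

```bash
python3 go.py " -.66,-.17,.42"
```

```text
t 34.22 tcp [-0.2612 -0.4172  0.3945] y [ 0.458  0.021 -0.889] rot [-117.27   -1.32   90.03] q [-118.1   10.7   10.8  -23.9 -103.7   24.9] F [ 0.2 -1.8 -0.8] w 0.0493
[-0.66 -0.17  0.42] n 12 row [ 0.0207 -0.0167  0.0288] total [ 0.2479 -0.2003  0.3453]
```

Emit:
jog_arm(steps=[[1,0.0207,-0.0167,0.0288,0],[1,0.0207,-0.0167,0.0288,0],[1,0.0207,-0.0167,0.0288,0],[1,0.0207,-0.0167,0.0288,0],[1,0.0207,-0.0167,0.0288,0],[1,0.0207,-0.0167,0.0288,0],[1,0.0207,-0.0167,0.0288,0],[1,0.0207,-0.0167,0.0288,0],[1,0.0207,-0.0167,0.0288,0],[1,0.0207,-0.0167,0.0288,0],[1,0.0207,-0.0167,0.0288,0],[1,0.0207,-0.0167,0.0288,0]])

```text
time_s: 35.22
tcp_pos: [-0.6601, -0.1693, 0.4198]
eef_rot: [-117.3, -1.3, 90.0]
contact_force: [-0.1, -1.5, 0.3]
gripper_width: 0.0491
```

```bash
python3 push.py -175 .1
```

```text
t 35.22 tcp [-0.6601 -0.1693  0.4198] y [ 0.458  0.021 -0.889] rot [-117.28   -1.31   90.03] q [-155.1   36.8   49.2  -12.7 -127.2   59.3] F [-0.1 -1.5  0.3] w 0.0491
row [-0.0034 -0.0218  0.0334]
```

Emit:
jog_arm(steps=[[1,-0.0034,-0.0218,0.0334,0],[1,-0.0034,-0.0218,0.0334,0],[1,-0.0034,-0.0218,0.0334,0],[1,-0.0034,-0.0218,0.0334,0],[1,-0.0034,-0.0218,0.0334,0],[1,-0.0034,-0.021,0.034,0],[1,-0.0034,-0.02,0.0345,0],[1,-0.0034,-0.019,0.035,0],[1,-0.0034,-0.018,0.0355,0],[1,-0.0034,-0.017,0.036,0]])

```text
time_s: 36.05
tcp_pos: [-0.8258, -0.1594, 0.3408]
eef_rot: [-107.6, -0.5, 89.7]
contact_force: [-0.6, 0.6, -0.7]
gripper_width: 0.0495
```

```bash
python3 push.py -172 .1
```

```text
t 36.05 tcp [-0.8258 -0.1594  0.3408] y [ 0.302  0.006 -0.953] rot [-107.6    -0.49   89.69] q [-158.6   53.2   71.6   -7.3 -124.8   64.9] F [-0.6  0.6 -0.7] w 0.0495
row [-0.0057 -0.0158  0.0363]
```

Emit:
jog_arm(steps=[[1,0.002,-0.0155,0.0368,0],[1,0.002,-0.0148,0.0371,0],[1,0.002,-0.014,0.0374,0],[1,0.002,-0.013,0.0378,0],[1,0.002,-0.012,0.038,0],[1,0.002,-0.011,0.0383,0],[1,0.002,-0.01,0.0386,0],[1,0.002,-0.009,0.0388,0],[1,0.002,-0.008,0.039,0]])

```text
time_s: 36.8
tcp_pos: [-0.9454, -0.105, 0.2615]
eef_rot: [-94.9, 0.0, 89.6]
contact_force: [0.6, 0.7, -0.5]
gripper_width: 0.0492
```

```bash
python3 push.py 180 .1
```

```text
t 36.8 tcp [-0.9454 -0.105   0.2615] y [ 0.086 -0.001 -0.996] rot [-94.94   0.    89.57] q [-162.6   58.1   71.6   -1.6 -108.2   71.8] F [ 0.6  0.7 -0.5] w 0.0492
row [-0.0003 -0.0074  0.0393]
```

Emit:
jog_arm(steps=[[1,0.001,-0.0074,0.0393,0],[1,0.001,-0.0065,0.0393,0],[1,0.001,-0.006,0.0393,0],[1,0.0005,-0.003,0.017,0],[1,0,0,0,0]])

```text
time_s: 37.22
tcp_pos: [-0.9892, -0.0912, 0.2386]
eef_rot: [-89.8, 0.0, 89.5]
contact_force: [0.9, 0.6, -1.0]
gripper_width: 0.0496
```

```bash
python3 push.py 180 .1;  python3 cap.py w11
```

```text
t 37.22 tcp [-0.9892 -0.0912  0.2386] y [-0.004 -0.    -1.   ] rot [-8.976e+01  1.000e-02  8.954e+01] q [-1.636e+02  5.970e+01  7.160e+01  1.000e-01 -1.016e+02  7.310e+01] F [ 0.9  0.6 -1. ] w 0.0496
row [-0.0003 -0.0038  0.0398]
```

View pics/w11.png

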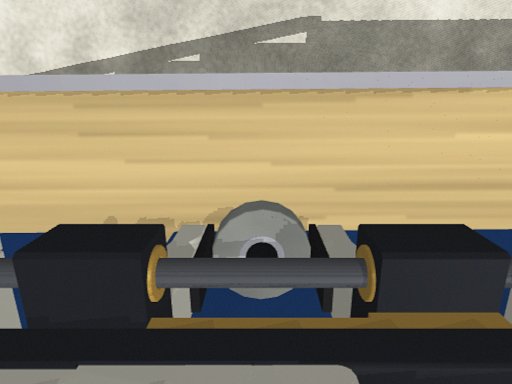

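```bash
python3 - <<'E'
import cv2
m=cv2.imread("pics/w11.png")[190:310,195:330];cv2.imwrite("pics/w11c.png",cv2.resize(m,None,fx=5,fy=5,interpolation=cv2.INTER_CUBIC))
E
python3 go.py " -.45,-.46,.36" " -.1,-.5,.36" ".45,-.3,.36" ".475,.157,.16"
```

```text
t 37.27 tcp [-0.9889 -0.0916  0.2398] y [-0.005 -0.    -1.   ] rot [-8.973e+01  2.000e-02  8.956e+01] q [-1.636e+02  5.970e+01  7.160e+01  1.000e-01 -1.017e+02  7.310e+01] F [-0.5  0.1 -0.9] w 0.049
[-0.45 -0.46  0.36] n 16 row [-0.0228 -0.0077 -0.0338] total [-0.3643 -0.1225 -0.5412]
[-0.1  -0.5   0.36] n 9 row [-0.0041 -0.0002 -0.0389] total [-0.0373 -0.0016 -0.3503]
[ 0.45 -0.3   0.36] n 15 row [ 0.0136 -0.0002 -0.0366] total [ 0.2043 -0.0026 -0.5484]
[0.475 0.157 0.16 ] n 13 row [ 0.0352  0.0154 -0.0017] total [ 0.4573  0.1997 -0.0224]
```

View pics/w11c.png

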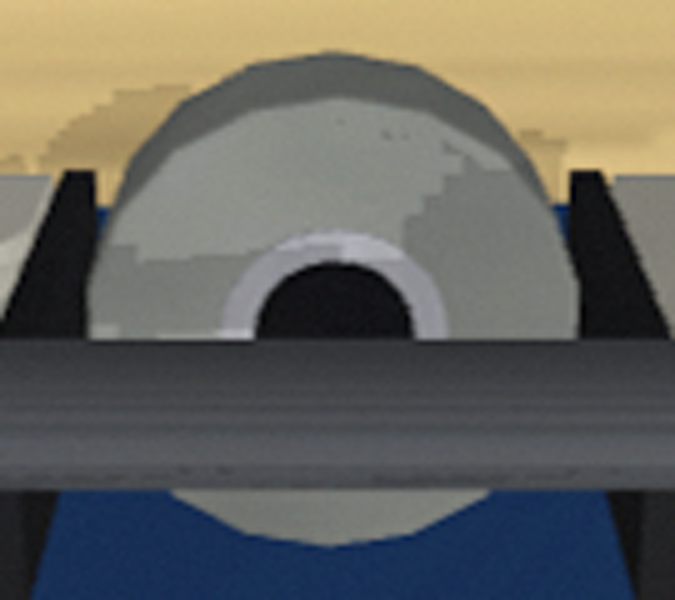

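```bash
python3 hub.py w11 261.6,210,.007 261.6,299,.007 212.6,255,.007 310.6,255,.007; python3 hub.py w5 262,193,.005 262,308.7,.005
```

```text
261.6 210.0 [0.0003 0.007  0.0214]
261.6 299.0 [ 0.0003  0.007  -0.0271]
212.6 255.0 [-0.0238  0.007  -0.002 ]
310.6 255.0 [ 0.0245  0.007  -0.0021]
262.0 193.0 [0.0005 0.005  0.0304]
262.0 308.7 [ 0.0005  0.005  -0.0314]
```

Emit:
jog_arm(steps=[[1,-0.0228,-0.0077,-0.0338,0],[1,-0.0228,-0.0077,-0.0338,0],[1,-0.0228,-0.0077,-0.0338,0],[1,-0.0228,-0.0077,-0.0338,0],[1,-0.0228,-0.0077,-0.0338,0],[1,-0.0228,-0.0077,-0.0338,0],[1,-0.0228,-0.0077,-0.0338,0],[1,-0.0228,-0.0077,-0.0338,0],[1,-0.0228,-0.0077,-0.0338,0],[1,-0.0228,-0.0077,-0.0338,0],[1,-0.0228,-0.0077,-0.0338,0],[1,-0.0228,-0.0077,-0.0338,0]])

```text
time_s: 38.27
tcp_pos: [-0.592, -0.3642, 0.3316]
eef_rot: [-89.6, 0.1, 89.6]
contact_force: [-0.4, -1.7, -0.4]
gripper_width: 0.0491
```

Emit:
jog_arm(steps=[[1,-0.0228,-0.0077,-0.0338,0],[1,-0.0228,-0.0077,-0.0338,0],[1,-0.0228,-0.0077,-0.0338,0],[1,-0.0041,0,-0.0389,0],[1,-0.0041,0,-0.0389,0],[1,-0.0041,0,-0.0389,0],[1,-0.0041,0,-0.0389,0],[1,-0.0041,0,-0.0389,0],[1,-0.0041,0,-0.0389,0],[1,-0.0041,0,-0.0389,0],[1,-0.0041,0,-0.0389,0],[1,0.0136,0,-0.0366,0]])

```text
time_s: 39.27
tcp_pos: [-0.1433, -0.4552, 0.3503]
eef_rot: [-89.6, 0.1, 89.6]
contact_force: [0.8, -0.3, -0.5]
gripper_width: 0.0491
```

Emit:
jog_arm(steps=[[1,0.0136,0,-0.0366,0],[1,0.0136,0,-0.0366,0],[1,0.0136,0,-0.0366,0],[1,0.0136,0,-0.0366,0],[1,0.0136,0,-0.0366,0],[1,0.0136,0,-0.0366,0],[1,0.0136,0,-0.0366,0],[1,0.0136,0,-0.0366,0],[1,0.0136,0,-0.0366,0],[1,0.0136,0,-0.0366,0],[1,0.0136,0,-0.0366,0],[1,0.0136,0,-0.0366,0]])

```text
time_s: 40.27
tcp_pos: [0.2961, -0.2925, 0.3479]
eef_rot: [-89.7, 0.1, 89.6]
contact_force: [0.1, -1.0, -0.0]
gripper_width: 0.0496
```

```bash
python3 go.py ".45,-.27,.36" ".475,.157,.16"
```

```text
t 40.27 tcp [ 0.2961 -0.2925  0.3479] y [-0.005 -0.002 -1.   ] rot [-89.74   0.09  89.64] q [-17.1  -8.1 -19.1   0.2 -79.3 -73.3] F [ 0.1 -1.  -0. ] w 0.0496
[ 0.45 -0.27  0.36] n 4 row [ 0.0059 -0.0032 -0.0384] total [ 0.0235 -0.0128 -0.1537]
[0.475 0.157 0.16 ] n 12 row [ 0.0356  0.0166 -0.0019] total [ 0.4275  0.1992 -0.0233]
```

Emit:
jog_arm(steps=[[1,0.0059,-0.0032,-0.0384,0],[1,0.0059,-0.0032,-0.0384,0],[1,0.0059,-0.0032,-0.0384,0],[1,0.0059,-0.0032,-0.0384,0],[1,0.035,0.0166,-0.0019,0],[1,0.035,0.0166,-0.0019,0],[1,0.035,0.0166,-0.0019,0],[1,0.035,0.0166,-0.0019,0],[1,0.035,0.0166,-0.0019,0],[1,0.035,0.0166,-0.0019,0],[1,0.035,0.0166,-0.0019,0],[1,0.035,0.0166,-0.0019,0]])

```text
time_s: 41.27
tcp_pos: [0.4644, 0.0099, 0.2256]
eef_rot: [-89.7, -0.0, 89.6]
contact_force: [1.0, -0.1, -0.7]
gripper_width: 0.0493
```

```bash
python3 go.py ".4724,.1567,.1"
```

```text
t 41.27 tcp [0.4644 0.0099 0.2256] y [-0.005  0.    -1.   ] rot [-8.97e+01 -1.00e-02  8.96e+01] q [  25.5    1.4  -26.2   -0.2  -62.6 -115.8] F [ 1.  -0.1 -0.7] w 0.0493
[0.4724 0.1567 0.1   ] n 5 row [ 0.0294  0.0251 -0.0015] total [ 0.1468  0.1256 -0.0076]
```

Emit:
jog_arm(steps=[[1,0.028,0.0245,-0.0015,0],[1,0.028,0.0245,-0.0015,0],[1,0.028,0.0245,-0.0015,0],[1,0.028,0.0245,-0.0015,0],[1,0.022,0.0245,-0.0015,0],[1,0,0,0,0],[1,0,0,0,0]])

```text
time_s: 41.85
tcp_pos: [0.4718, 0.1427, 0.1019]
eef_rot: [-89.5, 0.1, 89.7]
contact_force: [0.6, 0.1, -0.3]
gripper_width: 0.0491
```

```bash
python3 go.py ".4724,.1567,.066"; python3 cap.py w12
```

```text
t 41.85 tcp [0.4718 0.1427 0.1019] y [-0.009 -0.002 -1.   ] rot [-89.49   0.14  89.72] q [  39.5   12.3  -32.3   -0.3  -46.  -129.6] F [ 0.6  0.1 -0.3] w 0.0491
[0.4724 0.1567 0.066 ] n 1 row [ 0.0141  0.0358 -0.0009] total [ 0.0141  0.0358 -0.0009]
```

View pics/w12.png

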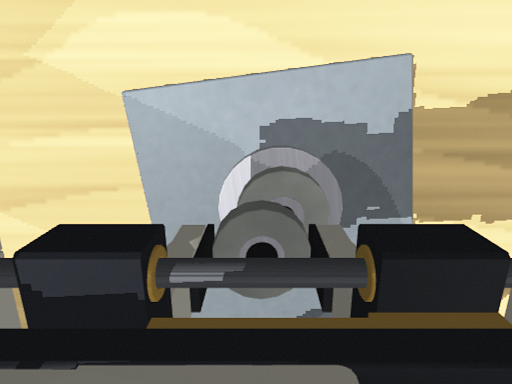

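Emit:
jog_arm(steps=[[1,0.0141,0.015,-0.0005,0],[1,0,0.012,0,0],[1,0,0.008,0,0],[1,0,0,0,0]])

```text
time_s: 42.23
tcp_pos: [0.4724, 0.155, 0.0672]
eef_rot: [-89.5, 0.1, 89.5]
contact_force: [-0.6, -0.2, -1.6]
gripper_width: 0.0492
```

```bash
python3 go.py ".4724,.1567,.060"
```

```text
t 42.23 tcp [0.4724 0.155  0.0672] y [-0.008 -0.001 -1.   ] rot [-8.954e+01  7.000e-02  8.953e+01] q [  40.7   15.5  -33.8   -0.4  -41.1 -130.9] F [-0.6 -0.2 -1.6] w 0.0492
[0.4724 0.1567 0.06  ] n 1 row [ 0.0017  0.0072 -0.0001] total [ 0.0017  0.0072 -0.0001]
```

Emit:
jog_arm(steps=[[1,0.0017,0.0025,0,0],[1,0,0.002,0,0],[1,0,0.001,0,0],[1,0,0,0,0]])

```text
time_s: 42.57
tcp_pos: [0.473, 0.1575, 0.0622]
eef_rot: [-89.6, 0.0, 89.6]
contact_force: [0.4, -0.2, -1.2]
gripper_width: 0.0495
```

Emit:
jog_arm(steps=[[1,0,0.001,0,0],[1,0,0,0,0]])

```text
time_s: 42.73
tcp_pos: [0.4729, 0.1576, 0.061]
eef_rot: [-89.6, 0.0, 89.6]
contact_force: [-1.3, 0.4, -0.8]
gripper_width: 0.0496
```

Emit:
jog_arm(steps=[[1,0,0.001,0,0],[1,0,0,0,0]])

```text
time_s: 42.9
tcp_pos: [0.4728, 0.1576, 0.0598]
eef_rot: [-89.6, 0.1, 89.6]
contact_force: [-0.3, 0.4, -0.7]
gripper_width: 0.0491
```

Emit:
jog_arm(steps=[[1,-0.0007,0.0007,0,0],[1,0,0,0,0]])

```text
time_s: 43.07
tcp_pos: [0.473, 0.1572, 0.0595]
eef_rot: [-89.6, 0.0, 89.6]
contact_force: [-1.5, 1.4, 4.1]
gripper_width: 0.0492
```

Emit:
jog_arm(steps=[[1,0,0.0007,0,0],[1,0,0,0,0]])

```text
time_s: 43.23
tcp_pos: [0.473, 0.1572, 0.0593]
eef_rot: [-89.6, 0.0, 89.6]
contact_force: [-3.2, 1.7, 9.3]
gripper_width: 0.0491
```

Emit:
jog_arm(steps=[[1,0,0.0007,0,0],[1,0,0,0,0]])

```text
time_s: 43.4
tcp_pos: [0.4732, 0.1572, 0.059]
eef_rot: [-89.7, 0.0, 89.6]
contact_force: [-5.7, -0.2, 14.2]
gripper_width: 0.0492
```

Emit:
jog_arm(steps=[[1,0,-0.0013,0,0],[1,0,0,0,0]])

```text
time_s: 43.57
tcp_pos: [0.4729, 0.1569, 0.0593]
eef_rot: [-89.6, 0.0, 89.6]
contact_force: [-0.3, 0.6, -0.5]
gripper_width: 0.0492
```

Emit:
jog_arm(steps=[[0.38,0,0,0,0],[0.3,0,0,0,0],[0.2,0,0,0,0],[0.1,0,0,0,0],[0,0,0,0,0],[0,0,0,0,0]])

```text
time_s: 44.07
tcp_pos: [0.4728, 0.1568, 0.059]
eef_rot: [-89.6, 0.1, 89.6]
contact_force: [0.1, -0.5, -0.1]
gripper_width: 0.0822
```

Emit:
jog_arm(steps=[[0,0,-0.01,0,0],[0,0,-0.03,0,0],[0,0,-0.04,0,0],[0,0,-0.04,0,0],[0,0,-0.03,0,0],[0,0,0,0,0],[0,0,0,0,0]])

```text
time_s: 44.65
tcp_pos: [0.4747, 0.1577, 0.2112]
eef_rot: [-89.8, -0.1, 89.6]
contact_force: [-0.4, -0.6, -1.0]
gripper_width: 0.0874
```

```bash
python3 go.py; python3 cap.py w13; python3 - <<'E'
from h import *
from plant import r
c=pickle.load(open("w13.pkl","rb"));im=c["image"]
m=im[90:230,190:330][:,:,::-1];cv2.imwrite("pics/w13c.png",cv2.resize(m,None,fx=4,fy=4,interpolation=cv2.INTER_CUBIC))
d=r.capture("side");pickle.dump(d,open("s13.pkl","wb"));cv2.imwrite("pics/s13.png",cv2.resize(d["image"][170:320,170:320][:,:,::-1],None,fx=4,fy=4,interpolation=cv2.INTER_CUBIC))
d=r.capture("scene");pickle.dump(d,open("sc13.pkl","wb"))
E
```

```text
t 44.65 tcp [0.4747 0.1577 0.2112] y [-0.004  0.002 -1.   ] rot [-89.79  -0.12  89.58] q [  40.7    5.6  -23.6   -0.3  -60.8 -131. ] F [-0.4 -0.6 -1. ] w 0.0874
```

View pics/w13c.png

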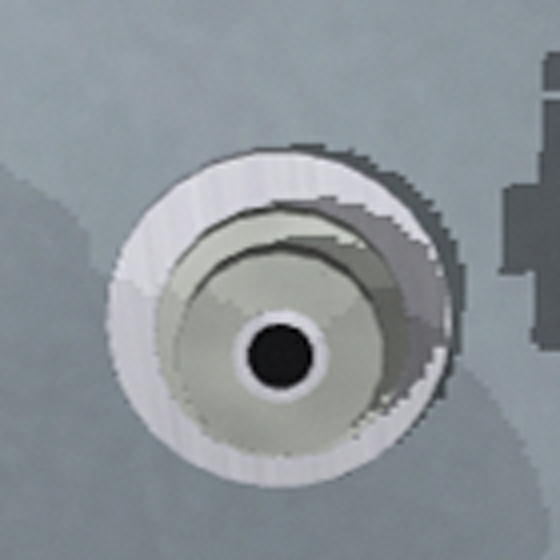

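View pics/s13.png

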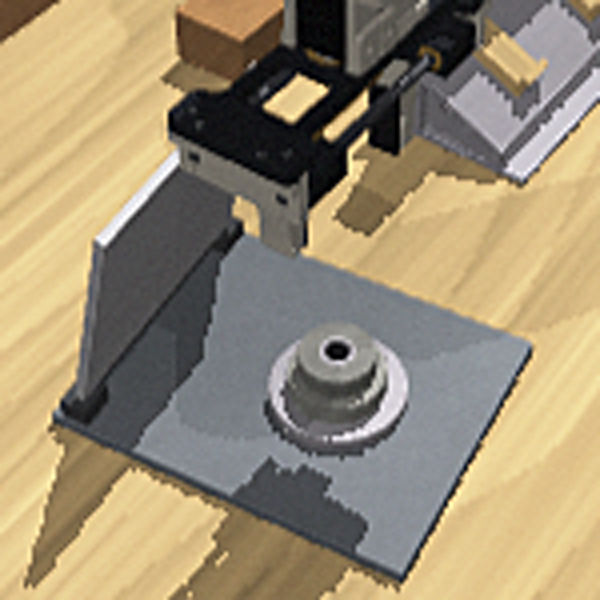

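```bash
python3 - <<'E'
from h import *
from scipy.optimize import least_squares
c=pickle.load(open("w13.pkl","rb"))
def fit(c,tr,pts,z,rad):
    X=np.array([onz(c,*tr(*p),z)[:2] for p in pts])
    f_=least_squares(lambda p:np.hypot(*(X-p[:2]).T)-rad,[.4745,.157]);print(z,f_.x.round(4),"maxres",np.abs(f_.fun).max().round(4))
w=lambda u,v:(190+(u+.5)/4-.5,90+(v+.5)/4-.5)
d=lambda u,v:(170+(u+.5)/4-.5,170+(v+.5)/4-.5)
print("wrist"); 
print("hub",onz(c,*w(280,355),.052))
fit(c,w,[(108,315),(450,325),(275,150),(280,487),(155,435),(400,435),(140,220)],.02,.045)
fit(c,w,[(153,330),(280,208),(195,238),(165,385),(362,240)],.036,.032)
fit(c,w,[(176,355),(384,355),(280,251),(280,456)],.052,.025)
s=pickle.load(open("s13.pkl","rb"));print("side")
print("hub",onz(s,*d(338,350),.052))
fit(s,d,[(267,388),(407,388),(290,342),(390,350),(340,448),(400,415),(275,420)],.02,.045)
E
```

```text
wrist
hub [0.475835   0.15678954 0.052     ]
0.02 [0.4755 0.1565] maxres 0.0009
0.036 [0.4754 0.157 ] maxres 0.0007
0.052 [0.476  0.1568] maxres 0.0005
side
hub [0.47601234 0.1569948  0.052     ]
0.02 [0.4751 0.1605] maxres 0.0033
```

Emit:
jog_arm(steps=[[1,0,-0.03,0,-3.75],[1,0,-0.03,0,-3.75],[1,0,-0.035,0,0],[1,0,-0.03,0,0],[1,0,0,-0.035,0],[1,0,0,-0.035,0],[1,0,0,-0.035,0],[1,0,0,-0.035,0],[1,0,0,-0.035,0],[1,0,0,0,0],[1,0,0,0,0]], squeeze=20)

```text
time_s: 45.72
tcp_pos: [0.6494, 0.1785, 0.3282]
eef_rot: [-89.2, 0.1, 97.0]
contact_force: [-0.0, -0.8, -0.0]
gripper_width: 0.0199
```

```bash
python3 go.py ".6478,.178,.153"; python3 cap.py w14
```

```text
t 45.72 tcp [0.6494 0.1785 0.3282] y [-0.013 -0.004 -1.   ] rot [-89.22   0.14  97.  ] q [  31.8   18.8    8.9   -0.2  -80.8 -114.8] F [-0.  -0.8 -0. ] w 0.0199
[0.6478 0.178  0.153 ] n 5 row [ 0.      0.035  -0.0002] total [ 1.000e-04  1.752e-01 -8.000e-04]
```

View pics/w14.png

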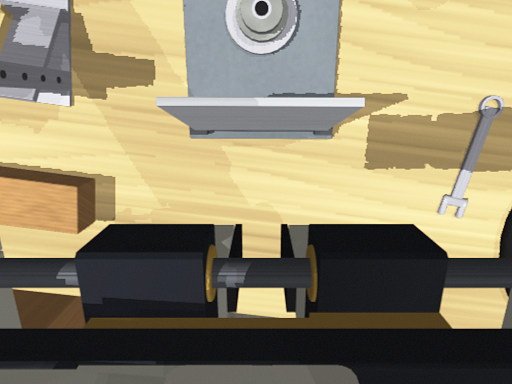

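Emit:
jog_arm(steps=[[1,0,0.03,0,0],[1,0,0.035,0,0],[1,0,0.035,0,0],[1,0,0.035,0,0],[1,0,0.025,0,0],[1,0,0.012,0,0],[1,0,0,0,0],[1,0,0,0,0]])

```text
time_s: 46.43
tcp_pos: [0.6472, 0.1786, 0.1619]
eef_rot: [-89.6, 0.0, 97.1]
contact_force: [0.9, -0.2, 0.6]
gripper_width: 0.0002
```

```bash
cat > hg.py <<'E'
from h import *
from plant import r
s=r.get_state();p=np.array(s["tcp_pos"]);a=np.radians(7.1);u=np.array([np.cos(a),np.sin(a)]);H=np.array([.6121,.1739])
d=p[:2]-H;print("t",round(s["time_s"],2),"along u",(d@u).round(4),"lat",(d@[-u[1],u[0]]).round(4),"z",p[2].round(4),"rot",np.round(s["eef_rot"],2),"F",np.round(s["contact_force"],1),"w",round(s["gripper_width"],4))
xf=d@u-.0095;zf=p[2]-.019-.024
from scipy.optimize import brentq
print("contact angle if touching",np.degrees(brentq(lambda A:xf*np.sin(A)+zf*np.cos(A)-.004,.2,2.5)).round(1))
E
python3 hg.py
```

```text
t 46.43 along u 0.0355 lat 0.0003 z 0.1619 rot [-8.962e+01  2.000e-02  9.712e+01] F [ 0.9 -0.2  0.6] w 0.0002
contact angle if touching 100.4
```

Emit:
jog_arm(steps=[[1,0,0.009,0,0],[1,0,0,0.01,0],[1,0,0,0.01,0],[1,0,0,0.01,0],[1,0,0,0.01,0],[1,0,0,0.01,0],[1,0,0,0.01,0],[1,0,0,0.01,0],[1,0,0,0.01,0],[1,0,0,0,0]])

```text
time_s: 47.27
tcp_pos: [0.5659, 0.1685, 0.1529]
eef_rot: [-89.6, -0.0, 97.1]
contact_force: [-0.7, 0.8, 1.1]
gripper_width: 0.0007
```

```bash
python3 hg.py; python3 - <<'E'
from h import *
from plant import r
d=r.capture("side");pickle.dump(d,open("s15.pkl","wb"));cv2.imwrite("pics/s15.png",cv2.resize(d["image"][170:320,170:320][:,:,::-1],None,fx=4,fy=4,interpolation=cv2.INTER_CUBIC))
E
```

```text
t 47.27 along u -0.0465 lat 0.0003 z 0.1529 rot [-8.957e+01 -3.000e-02  9.709e+01] F [-0.7  0.8  1.1] w 0.0007
contact angle if touching 61.1
```

View pics/s15.png

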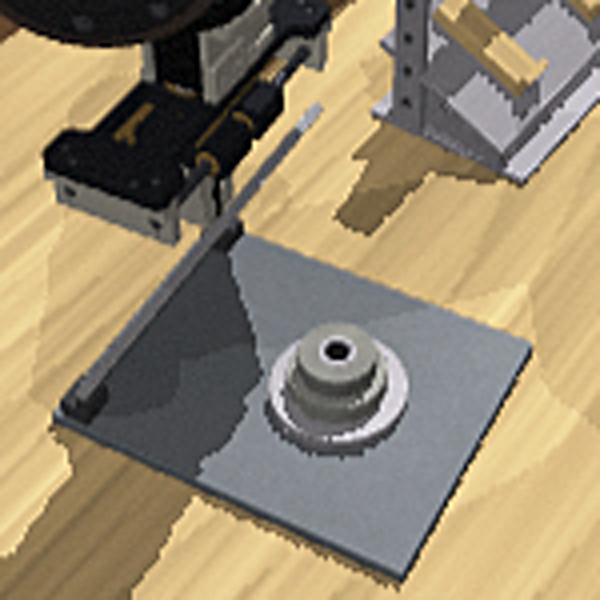

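Emit:
jog_arm(steps=[[1,0,0,0.008,0],[1,0,0,0.008,0],[1,0,0,0.007,0],[1,0,0,0.005,0],[1,0,0,0.002,0],[1,0,0,0,0]])

```text
time_s: 47.82
tcp_pos: [0.5373, 0.1648, 0.1527]
eef_rot: [-89.6, 0.0, 97.1]
contact_force: [0.8, -0.5, -0.2]
gripper_width: 0.0005
```

```bash
python3 hg.py; python3 - <<'E'
from h import *
from plant import r
for n in("side","scene"):
    d=r.capture(n);pickle.dump(d,open(n+"16.pkl","wb"))
    m=d["image"][170:320,170:320] if n=="side" else d["image"][130:230,210:330]
    cv2.imwrite(f"pics/{n}16.png",cv2.resize(m[:,:,::-1],None,fx=5 if n=="scene" else 4,fy=5 if n=="scene" else 4,interpolation=cv2.INTER_CUBIC))
E
```

```text
t 47.82 along u -0.0754 lat 0.0002 z 0.1527 rot [-89.56   0.    97.09] F [ 0.8 -0.5 -0.2] w 0.0005
contact angle if touching 50.6
```

View pics/side16.png

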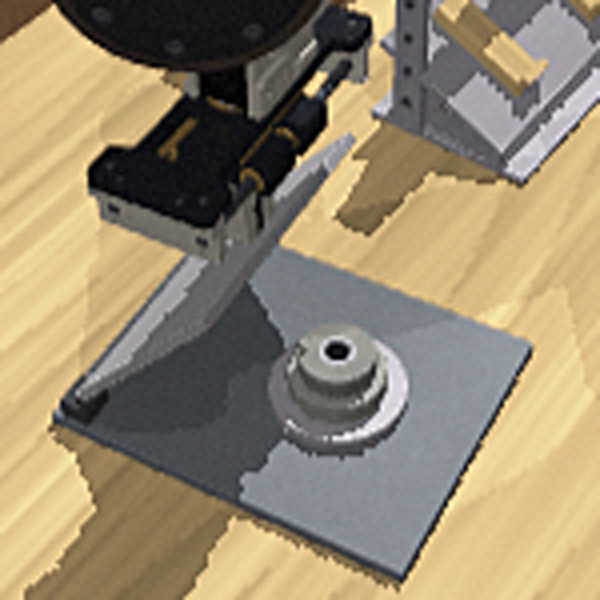

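View pics/scene16.png

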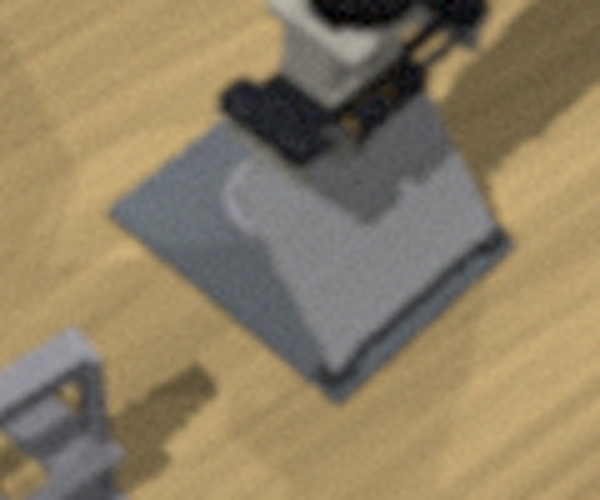

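```bash
python3 - <<'E'
from h import *
s=pickle.load(open("side16.pkl","rb"))
a=np.radians(7.1);u=np.array([np.cos(a),np.sin(a),0]);v=np.array([-u[1],u[0],0]);H=np.array([.6121,.1739,.024])
for A in(48,50,52,54):
    t=np.radians(A);e=H+.16*(-np.cos(t)*u+np.sin(t)*np.array([0,0,1]));n=np.sin(t)*u+np.cos(t)*np.array([0,0,1])
    for sgn in(1,-1): 
        print(A,sgn,[((proj(s,e+sgn*.09*v+k*.004*n)-170)*4+1.5).round(0).tolist() for k in(1,-1)],end=" ")
    print()
E
```

```text
48 1 [[211.0, 329.0], [220.0, 339.0]] 48 -1 [[357.0, 138.0], [365.0, 147.0]] 
50 1 [[204.0, 322.0], [214.0, 332.0]] 50 -1 [[351.0, 131.0], [360.0, 140.0]] 
52 1 [[197.0, 315.0], [207.0, 325.0]] 52 -1 [[345.0, 125.0], [354.0, 134.0]] 
54 1 [[189.0, 308.0], [200.0, 318.0]] 54 -1 [[338.0, 119.0], [348.0, 128.0]]
```

Emit:
jog_arm(steps=[[1,0,0,0.0015,0],[1,0,0,0,0],[1,0,0,-0.01,0],[1,0,0,-0.03,0],[1,0,-0.02,-0.03,0],[1,0,-0.035,-0.02,0],[1,0,-0.04,0,0],[1,0,-0.04,0,0],[1,0,-0.03,-0.025,0],[1,0,0,-0.04,0],[1,0,0,0,0],[1,0,0,0,0]])

```text
time_s: 48.92
tcp_pos: [0.6929, 0.184, 0.3137]
eef_rot: [-89.4, 0.0, 97.0]
contact_force: [-0.6, 0.3, -0.2]
gripper_width: 0.0006
```

```bash
python3 hg.py; python3 cap.py w17; python3 - <<'E'
from h import *
from plant import r
for n in("side","scene"):
    d=r.capture(n);pickle.dump(d,open(n+"17.pkl","wb"))
    m=d["image"][170:320,170:320] if n=="side" else d["image"][130:230,210:330]
    cv2.imwrite(f"pics/{n}17.png",cv2.resize(m[:,:,::-1],None,fx=5 if n=="scene" else 4,fy=5 if n=="scene" else 4,interpolation=cv2.INTER_CUBIC))
cv2.imwrite("pics/full17.png",pickle.load(open("side17.pkl","rb"))["image"][:,:,::-1])
E
```

```text
t 48.92 along u 0.0815 lat 0.0 z 0.3137 rot [-8.937e+01  5.000e-02  9.701e+01] F [-0.6  0.3 -0.2] w 0.0006
contact angle if touching 104.1
```

View pics/side17.png

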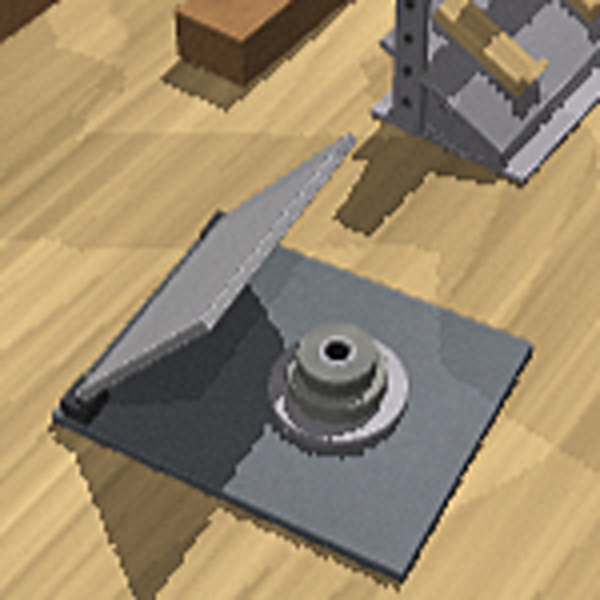

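View pics/scene17.png

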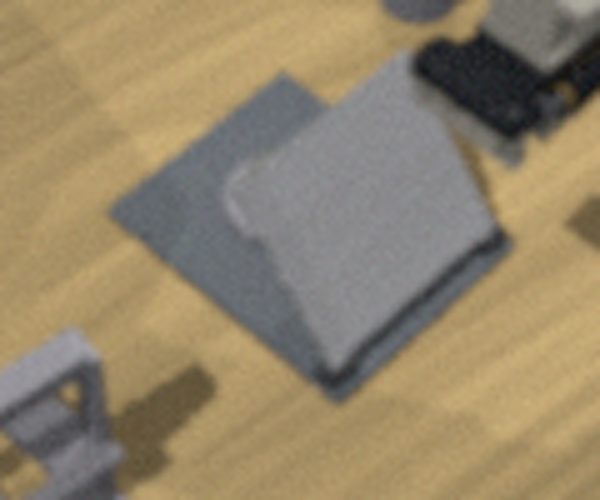

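View pics/full17.png

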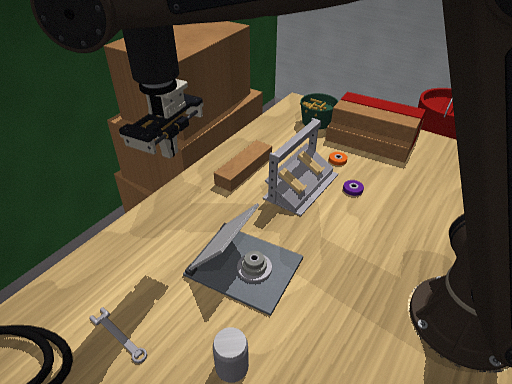

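```bash
python3 - <<'E'
from h import *
S=pickle.load(open("scene17.pkl","rb"));D=pickle.load(open("side17.pkl","rb"))
d=lambda u,v:(170+(u+.5)/4-.5,170+(v+.5)/4-.5); s=lambda u,v:(210+(u+.5)/5-.5,130+(v+.5)/5-.5)
a=np.radians(7.1);u=np.array([np.cos(a),np.sin(a)]);H=np.array([.6121,.1739])
for p,q in(((207,322),(408,52)),((350,133),(245,160))):
    X,g=tri(D,d(*p),S,s(*q)); x=(X[:2]-H)@u; z=X[2]-.024
    print(X.round(4),g.round(4),"angle",(np.degrees(np.arctan2(z,-x))-np.degrees(np.arctan(.004/.16))).round(1),np.hypot(x,z).round(4))
E
```

```text
[0.5022 0.25   0.1476] 0.0028 angle 49.7 0.1588
[0.516  0.087  0.1625] 0.0016 angle 51.1 0.1745
```

```bash
python3 - <<'E'
from plant import r
print(r.close_job())
E
```

```text
the job is handed in; nothing more can be done
None
```

The wide disc is flat on the plate, the narrow disc is flat on top of it, and the cover slopes over the stack at about 50° from level. I handed the job in at about 49 s of the 72 s limit, with the gripper well clear and touching nothing.

**How it was done:** The jog moves have no tilt axis. I tilted the tool about 28° by pushing against the arm's reach limit, so I could take each disc square to the slope. I then brought it back to vertical behind the robot before each placing. The closed fingers pushed the cover forward from behind.

**Last checks:**
- **Centring:** in the wrist camera, the plate's centre is at (475.5, 156.5) mm, the wide disc's at (475.4, 157.0) and the narrow disc's at (476.0, 156.8), so all agree within 1 mm. A rough side-camera fit of the plate's circle was about 4 mm off in y, but its edge there was partly in shadow and fitted poorly. The narrow disc's hub in that same view agreed with the wrist camera.
- **Cover angle:** about 50°. The finger contact geometry gave about 50°. The near corner across two views gave 49.7°. The far corner gave 51.1°, but it was a poor pick with an implausible length.
- **Setting down:** the wide disc touched at about 4 N. The narrow disc was pressed to about 14 N for a moment because I took two more small steps after first contact. I backed off before opening the gripper.
- **Left alone:** the carton, tin, wrench and the orange and purple look-alikes look undisturbed in the last side view.

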